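Fetch the boxed-in jar and put the others back

ROBOT

A 7-joint arm with a two-finger parallel gripper is mounted at the origin on the work surface. World frame = base frame: x ahead of the robot, y to its left, z up, the work surface at z = 0. Lengths are in m, angles in rad, forces in N, time in s.
With the tool pointing down it reaches from about 0.425 to 0.975 m from the base axis. Payload 16.7 kg.
Tool frame: the origin (TCP) lies midway between the tips of the shut fingers; the grasp point (between the pads) lies 19 mm behind it; z points along the fingers, y is the line along which they close (so a half turn about z gives the same grasp; the last joint's range is limited). The gripper opens to 85 mm and grips with 20 to 120 N. Pads are 22 mm wide; open, the fingers measure 114 mm over their backs; the gripper's body (76 mm by 85 mm) begins 54 mm behind the grasp point. The pads swing forward as they close: fully open they stand 13 mm farther back than shut.
Start: joints at [1.054, 0.426, 0.074, 1.606, -0.034, 1.111, -0.067], TCP at [0.242, -0.63, 0.206] pointing down, gripper open.
Joint ranges: [-2.85, 2.85], [-0.5, 2.14], [-1.23, 1.37], [0.21, 2.46], [-1.02, 4.16], [0.16, 2.05], [-2.73, 2.73]. Speed limits (rad/s): [1.89, 1.89, 2.39, 2.39, 3.01, 3.01, 3.01].

INTERFACE

Orientations are given as [roll, pitch, yaw] about the fixed x, y, z axes, in that order (R = Rz(yaw) Ry(pitch) Rx(roll)).
In Python, from plant import robot gives the robot as it stands.
- The arm moves only by the tool send_rows, never from a script. Its arguments are lists of equal length, an entry for each row: "dp": the shift along the tool's x, y, z normalised to -1 to 1, where 1 is 25 mm, a list of three; "delta_rot": the turn, a rotation vector about the tool's x, y, z normalised to -1 to 1, where 1 is 6 degrees, a list of three. In form: {"dp": [[tx, ty, tz], ...], "delta_rot": [[ax, ay, az], ...]}. A call has 1 to 20 rows; each row shifts and turns the commanded pose from where the row before left it, along the tool's axes as they then stand; what a row does not reach is not made up. A row lasts 1/12 s, in which the tool goes at most 41.7 mm and 7.16 degrees, less where a joint would pass 70% of its speed; a pose out of reach is approached as far as the arm can. A call with a number of a shift or a turn outside -1 to 1 is refused whole. A call with a gripper value outside its range is refused whole. "grip" is the opening, from -1 (shut) to 1 (fully open), set as the call begins (left out, the last holds). The fingers move at their own pace and stop on an object; "squeeze" is the grip in N (left out, the last holds). Time passes only in rows, so rows that do not move let the fingers close. It gives the time, the measured TCP pose, the force, the opening and the grip force at its end, in the units of the state.
- robot.observe(): the state, without advancing time (a new reading comes with each control period).
- robot.grab_frame(name): name is "side" or "top" or "wrist"; returns a dict with "frame" (384x512x3 uint8, red, green, blue), "fovy" (degrees; the focal length in pixels is half the picture's height over the tangent of half this angle, whatever the lens; pixels are square), "cx", "cy" (the principal point, pixels), "k1" (the pictures are not rectified: a ray, as slopes to the right and down, at radius r is drawn at 1 + k1 r^2 times it, then the intrinsics apply), "T" (4x4, takes a point from camera to world coordinates). Camera axes: x right, y down, z forward; pixel columns grow to the right and rows downward; lengths in m; the calibration is good to about 2 mm. A picture is of the moment at which its call begins. There is no depth.
- robot.close_job(): hands the job in; it is judged then, once.
The state is a dict: "t": time; "joints": joint angles; "dq": joint speeds; "effort": joint torques, N m; "position": TCP position; "orientation": TCP orientation; "contact_force": force on the tool from outside, world axes, zero at the start; "ft_torque": the same for the moment, N m; "opening": finger opening in m; "grasp_force": force on a finger pad.
Only numpy, scipy, OpenCV 4.12 (cv2) and the standard library are available. Lean on these libraries where they do the work, as an engineer would, in place of code of your own. Each camera call takes 0.05 s, during which the arm holds its last target. There are 200 camera calls.

TASK

The ceramic screw-top jar is boxed in on the tiled ledge by the spray bottle, the lint roller and the tall tin: leaving the jar where it is, first stand all three on the low rectangular grey side tray. With them waiting there, move the jar to the middle of the round rubber mat, then put each of the three back on the middle of the very coaster it came from. Keep all four upright throughout, and finish with everything standing released and still.

Things in the scene. Friction and masses are not known exactly. Their poses are not given: they have to be found in the camera images.
- spray_bottle: Small clear plastic spray bottle, loose, upright: round body 48 mm across up to 100 mm, narrowing to a 24 mm neck; white head block, 44 mm along x (from x = -26 to +18 mm), 30 mm wide along y, from 138 to 165 mm height, with nozzle and trigger on its -x side reaching 40 mm from the axis. Grip the head block across its 30 mm. About 180 g. Origin: centre of its underside; z up.
- lint_roller: Lint roller, loose, standing on the end of its roll: paper roll 46 mm across and 98 mm tall below, above it a shoulder and an upright round mint green plastic handle 26 mm across from 110 to 172 mm height (top at 177 mm). About 150 g. Origin: centre of its underside; z up.
- tin: Tall plain metal tin with a lid, loose, upright, rectangular: body 58 mm along x, 40 mm along y; lid 60 x 42 mm from 130 mm up to its top at 156 mm. Grip across the 42 mm (y). About 220 g. Origin: centre of its underside; z up.
- jar: Low white ceramic jar with screw-top lid, loose: body 64 mm across up to 58 mm height, lid 60 mm across from 64 mm to its top at 82 mm. About 350 g. It stands on the tile ledge (10 mm above the work surface) close among three taller things; a 35 mm high kerb lies 75 mm beyond its middle on the far side, others 135 mm to its left and right. Origin: centre of its underside; z up.
- coaster_a: Flat round cork coaster fixed on the ledge, the left one as seen from the robot, 66 mm across, 4 mm thick, its top 14 mm above the work surface; identical to the other two. At the start one of the three tall things stands on its middle. Origin: centre of its underside. It lies 75 mm to the left of where the jar first stands.
- coaster_b: Flat round cork coaster fixed on the ledge, the near one as seen from the robot, 66 mm across, 4 mm thick, its top 14 mm above the work surface; identical to the other two. At the start one of the three tall things stands on its middle. Origin: centre of its underside. It lies 75 mm on the robot's side of where the jar first stands.
- coaster_c: Flat round cork coaster fixed on the ledge, the right one as seen from the robot, 66 mm across, 4 mm thick, its top 14 mm above the work surface; identical to the other two. At the start one of the three tall things stands on its middle. Origin: centre of its underside. It lies 75 mm to the right of where the jar first stands.
- tray: Low-rimmed rectangular dark grey plastic tray, fixed flat on the work surface, the side area: 280 mm along its x, 150 mm along its y, walls 4 mm thick and 16 mm high, floor 4 mm above the work surface. Empty at the start; it is on the left or on the right of the ledge. Origin: centre of its underside.
- mat: Round black rubber mat fixed flat on the work surface, 110 mm across, 5 mm thick, empty at the start, on the other side of the ledge from the tray. Origin: centre of its underside.
Mind the look-alikes: they are no part of the job. What is shaped like the jar but purple or red is not meant.

How it is judged:
On the way, in this order (a step that is already met when the one before it is completed fails the run):
1. spray bottle, lint roller and tin all stand on the side tray, the jar still in its place (x of spray_bottle in the frame of tray between -0.13 and 0.13 m and y of spray_bottle in the frame of tray between -0.065 and 0.065 m and z of spray_bottle in the frame of tray between 0 and 0.012 m and linear speed of each of spray_bottle, lint_roller, tin below 0.03 m/s and angle between each of spray_bottle, lint_roller, tin's own z axis and vertical below 0.15 rad and x of lint_roller in the frame of tray between -0.13 and 0.13 m and y of lint_roller in the frame of tray between -0.065 and 0.065 m and z of lint_roller in the frame of tray between 0 and 0.012 m and x of tin in the frame of tray between -0.13 and 0.13 m and y of tin in the frame of tray between -0.065 and 0.065 m and z of tin in the frame of tray between 0 and 0.012 m and distance of jar from where it was at the start of the episode below 0.02 m), for 0.2 s.
2. the jar stands on the middle of the mat while the three still stand on the tray (horizontal distance between jar and mat below 0.015 m and z of jar in the frame of mat between 0.001 and 0.01 m and linear speed of each of jar, spray_bottle, lint_roller, tin below 0.03 m/s and angle between each of jar, spray_bottle, lint_roller, tin's own z axis and vertical below 0.15 rad and x of spray_bottle in the frame of tray between -0.13 and 0.13 m and y of spray_bottle in the frame of tray between -0.065 and 0.065 m and z of spray_bottle in the frame of tray between 0 and 0.012 m and x of lint_roller in the frame of tray between -0.13 and 0.13 m and y of lint_roller in the frame of tray between -0.065 and 0.065 m and z of lint_roller in the frame of tray between 0 and 0.012 m and x of tin in the frame of tray between -0.13 and 0.13 m and y of tin in the frame of tray between -0.065 and 0.065 m and z of tin in the frame of tray between 0 and 0.012 m), for 0.2 s.
At the end, for the whole second after the job is handed in: The jar stands upright within 15 mm of the middle of the mat; the spray bottle, the lint roller and the tin each stand upright within 15 mm of where each stood at the start, on the coaster it came from; all released and at rest (horizontal distance between jar and mat below 0.015 m and z of jar in the frame of mat between 0.001 and 0.01 m and linear speed of each of jar, spray_bottle, lint_roller, tin below 0.03 m/s and angle between each of jar, spray_bottle, lint_roller, tin's own z axis and vertical below 0.15 rad and distance of each of spray_bottle, lint_roller, tin from where it was at the start of the episode below 0.015 m); the robot touches nothing.
It fails at once if the spray bottle is tipped over (angle between spray_bottle's own z axis and vertical above 0.6 rad).
It fails at once if the lint roller is tipped over (angle between lint_roller's own z axis and vertical above 0.6 rad).
It fails at once if the tin is tipped over (angle between tin's own z axis and vertical above 0.6 rad).
It fails at once if the jar is tipped over (angle between jar's own z axis and vertical above 0.6 rad).
It also fails if it takes over 144 s, if anything falls off the work surface, if the arm or the gripper's body presses on something with over 40 N, if the wrist force passes 120 N, or if a joint passes its speed limit or range.

## Working session

There is one attempt and no reset: what is moved stays moved. The work goes in short steps, Python scripts to look and compute and a tool call to move; the robot and the scene stay as the last step left them, time stands still between calls to the robot, and variables do not carry over. Pictures are saved under pics/ and viewed, at most 14 in all, crops included, and the job is handed in when it is done.

Besides the shell and the picture viewer there is one more tool, called after "Request:" by a JSON object that holds its "name" and its "arguments", one argument or row to a line. send_rows: Moves the arm, as the interface text tells. Scaled input: -1 to 1 covers 25 mm each way for a shift and 6 degrees each way for a turn. Its arguments: {"type":"object","properties":{"dp":{"type":"array"},"delta_rot":{"type":"array"},"grip":{"type":"number"},"squeeze":{"type":"number"}},"required":["dp","delta_rot"]}

```bash
mkdir -p pics
cat > h.py <<'E'
import numpy as np, cv2, pickle
from plant import robot
def grab(n,tag):
    f=robot.grab_frame(n); pickle.dump(f,open(f'pics/{tag}.pkl','wb'))
    cv2.imwrite(f'pics/{tag}.png',f['frame'][:,:,::-1]); return f
def load(tag): return pickle.load(open(f'pics/{tag}.pkl','rb'))
def foc(f): return 192/np.tan(np.radians(f['fovy'])/2)
def ray(f,u,v):
    F=foc(f); d=np.array([(u-f['cx'])/F,(v-f['cy'])/F]); s=d.copy()
    for _ in range(30): s=d/(1+f['k1']*(s@s))
    T=np.array(f['T']); return T[:3,3],T[:3,:3]@np.array([s[0],s[1],1])
def onz(f,u,v,z):
    o,d=ray(f,u,v); return o+d*(z-o[2])/d[2]
def proj(f,p):
    T=np.array(f['T']); c=T[:3,:3].T@(np.array(p)-T[:3,3]); s=c[:2]/c[2]; s=s*(1+f['k1']*(s@s))
    return s*foc(f)+[f['cx'],f['cy']]
def tri(a,b):
    (o,d),(q,e)=a,b; A=np.c_[d,-e]; t=np.linalg.lstsq(A,q-o,rcond=None)[0]
    p,r=o+t[0]*d,q+t[1]*e; return (p+r)/2,np.linalg.norm(p-r)
def crop(tag,u0,v0,u1,v1,k,out):
    im=cv2.imread(f'pics/{tag}.png')[v0:v1,u0:u1]; cv2.imwrite(f'pics/{out}.png',cv2.resize(im,None,fx=k,fy=k,interpolation=cv2.INTER_CUBIC))
E
python3 - <<'E'
from h import *
np.set_printoptions(precision=3,suppress=True)
print(robot.observe())
for n in('top','side'):
    f=grab(n,n+'0'); print(n,f['fovy'],f['cx'],f['cy'],f['k1'],np.array(f['T']))
a=cv2.imread('pics/top0.png');b=cv2.imread('pics/side0.png')
cv2.imwrite('pics/v0t.png',cv2.resize(a,(800,600)));cv2.imwrite('pics/v0s.png',cv2.resize(b,(800,600)))
E
```

```text
{'t': 0.0, 'joints': array([ 1.055,  0.427,  0.074,  1.607, -0.034,  1.111, -0.067]), 'dq': array([-0.001, -0.   ,  0.   , -0.   , -0.001,  0.001, -0.002]), 'effort': array([  0.001, -94.983,   3.761, -46.352,   0.019,   0.01 ,   0.   ]), 'position': array([ 0.242, -0.63 ,  0.206]), 'orientation': array([-3.14 ,  0.   ,  0.367]), 'contact_force': array([-0.217,  1.379,  0.899]), 'ft_torque': array([0.044, 0.01 , 0.02 ]), 'grasp_force': 0.0, 'opening': 0.08536053658139353}
top 46.899383345816034 248.47846199592254 188.6242904070058 0.006388956688056599 [[ 0.013 -0.98   0.196  0.425]
 [-1.    -0.014 -0.     0.007]
 [ 0.003 -0.196 -0.981  1.1  ]
 [ 0.     0.     0.     1.   ]]
side 46.553248537242744 245.60908953293847 192.97836620520883 -0.17595056332303288 [[ 0.903 -0.344  0.259  0.382]
 [-0.43  -0.703  0.566 -0.528]
 [-0.013 -0.622 -0.783  0.813]
 [ 0.     0.     0.     1.   ]]
```

View pics/v0t.png

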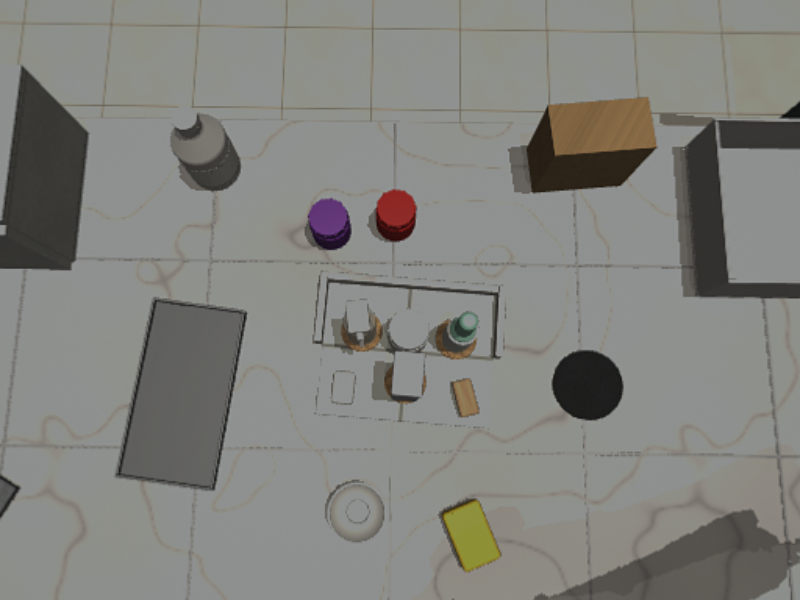

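View pics/v0s.png

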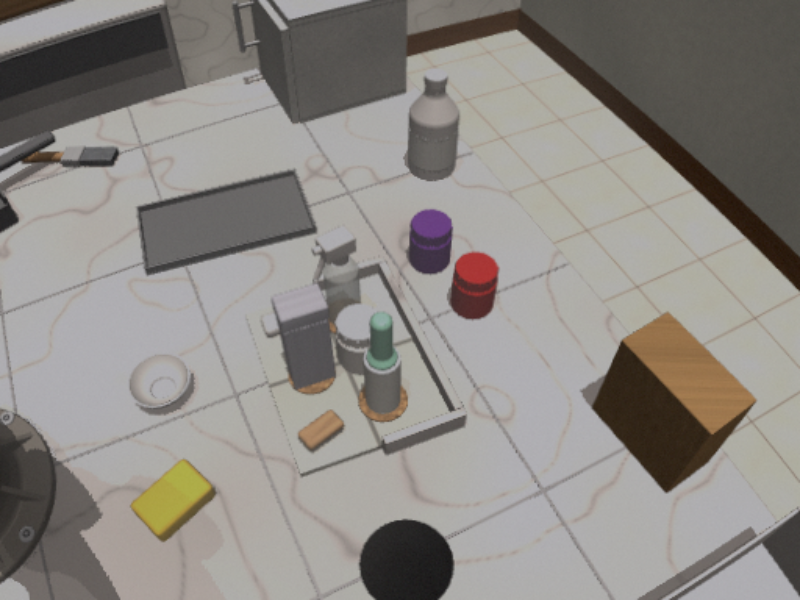

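Top view (800x600): spray bottle head near (358,318), jar (408,330), roller (465,325), tin (406,370), tray at left (182,393), mat at (587,384). In the side view: spray head (335,245), tin top (300,300), roller top (380,320), jar (360,335), mat (406,562). I'll enlarge both.

Run:
```python
from h import *
crop('top0',195,170,325,270,6,'c1'); crop('side0',150,135,310,255,5,'c2')
```

```text
(no output)
```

View pics/c1.png

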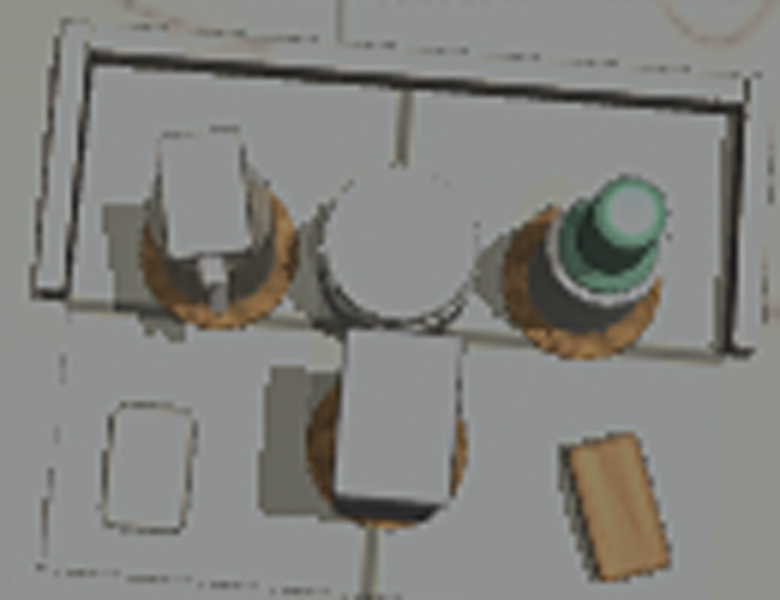

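View pics/c2.png

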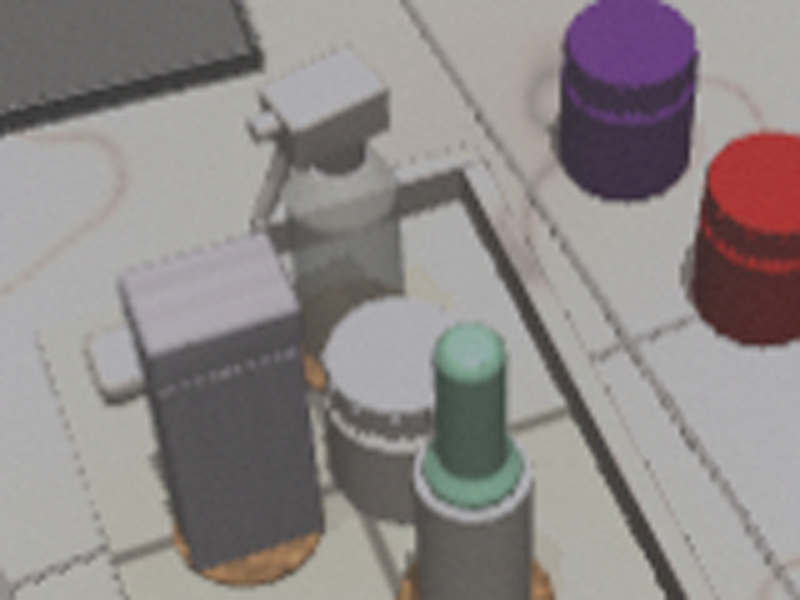

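Crop readings. Top: coasters centred at (219,249), (387,447) and (582,279); head, tin and lid corners are sharp. Side: spray head top (262,95),(347,48),(388,92),(300,132); tin top (120,280),(268,237),(298,308),(150,360); roller top (470,350); lid centre about (393,355).

```bash
cat > m.py <<'E'
from h import *
np.set_printoptions(precision=4,suppress=True)
t,s=load('top0'),load('side0')
T=lambda c:((np.array(c)+.5)/6-.5+[195,170]); S=lambda c:((np.array(c)+.5)/5-.5+[150,135]); W=lambda c:(np.array(c)+.5)/1.5625-.5
def pair(n,a,b): print(n,*tri(ray(t,*a),ray(s,*b)))
ht=[(158,136),(240,130),(248,250),(168,258)];hs=[(262,95),(347,48),(388,92),(300,132)]
tt=[(345,330),(462,336),(448,504),(333,494)];ts=[(120,280),(268,237),(298,308),(150,360)]
pair('head',np.mean([T(c) for c in ht],0),np.mean([S(c) for c in hs],0))
pair('tin',np.mean([T(c) for c in tt],0),np.mean([S(c) for c in ts],0))
pair('roller',T((628,212)),S((470,350)))
pair('lid',T((399,247)),S((394,355)))
pair('traymid',np.mean([W(c) for c in[(154,299),(246,311),(213,489),(117,475)]],0),np.mean([W(c) for c in [(138,205),(296,172),(315,235),(148,270)]],0))
pair('mat',W((587.5,384.5)),W((406.5,565)))
for n,c in zip('abc',[(219,249),(387,447),(582,279)]): print('coaster',n,onz(t,*T(c),.014))
print('head yaw/corners');P=[onz(t,*T(c),.179) for c in ht]
for p in P: print(p)
d=(P[0]+P[1]-P[2]-P[3]);print('yaw',np.degrees(np.arctan2(d[1],d[0])),'mean',np.mean(P,0))
P=[onz(t,*T(c),.170) for c in tt];d=(P[0]+P[1]-P[2]-P[3]);print('tin yaw',np.degrees(np.arctan2(d[1],d[0])),np.mean(P,0),np.linalg.norm(P[0]-P[1]),np.linalg.norm(P[1]-P[2]))
P=[onz(t,*W(c),.016) for c in[(154,299),(246,311),(213,489),(117,475)]];d=(P[0]+P[1]-P[2]-P[3]);print('tray',np.mean(P,0),np.degrees(np.arctan2(d[1],d[0])),np.linalg.norm(d)/2);print(np.array(P))
print('mat',onz(t,*W((587.5,384.5)),.005),'lid',onz(t,*T((399,247)),.092),'roller',onz(t,*T((628,212)),.191))
E
python3 m.py
```

```text
head [0.5804 0.0485 0.1775] 0.0012933028823426777
tin [ 0.5041 -0.0205  0.1686] 0.001099249964417447
roller [ 0.5739 -0.0995  0.1893] 0.001243498243664351
lid [ 0.5747 -0.0229  0.0942] 0.0014160398514542524
traymid [0.4835 0.3271 0.0057] 0.0016593592547159953
mat [ 0.5046 -0.3083  0.005 ] 0.0013112672445557013
coaster a [0.5855 0.0489 0.014 ]
coaster b [ 0.5051 -0.0211  0.014 ]
coaster c [ 0.5751 -0.1008  0.014 ]
head yaw/corners
[0.6011 0.0649 0.179 ]
[0.6037 0.036  0.179 ]
[0.5609 0.0323 0.179 ]
[0.5577 0.0603 0.179 ]
yaw 5.4644803475064485 mean [0.5809 0.0484 0.179 ]
tin yaw -4.0443097485266195 [ 0.5047 -0.0205  0.17  ] 0.041141392177706064 0.05869797134303651
tray [0.4856 0.3238 0.016 ] -7.220177961012451 0.27502108659952834
[[0.6307 0.3802 0.016 ]
 [0.6133 0.2328 0.016 ]
 [0.3398 0.2678 0.016 ]
 [0.3585 0.4143 0.016 ]]
mat [ 0.5053 -0.3084  0.005 ] lid [ 0.5757 -0.0231  0.092 ] roller [ 0.5743 -0.0994  0.191 ]
```

```bash
cat > p.py <<'E'
import sys; from h import *
from scipy.spatial.transform import Rotation as R
np.set_printoptions(precision=3,suppress=True)
# usage: p.py yaw_deg x y z [x y z ...] : turn first (units), then shift totals (units) in tool axes after turn
a=list(map(float,sys.argv[1:])); o=robot.observe(); p=o['position']
Rc=R.from_euler('xyz',o['orientation']); Rt=R.from_euler('xyz',[np.pi,0,np.radians(a[0])])
print('t',round(o['t'],2),'pos',p,'rpy',np.degrees(o['orientation']),'q',o['joints'],'open',o['opening'],'gf',o['grasp_force'])
print('turn',np.degrees((Rc.inv()*Rt).as_rotvec())/6)
for q in np.array(a[1:]).reshape(-1,3):
    print(q,'shift',Rt.inv().apply(q-p)/.025); p=q
E
python3 p.py 5.5  0.242 -0.63 0.29 0.581 0.0485 0.29 0.581 0.0485 0.146
```

```text
t 0.1 pos [ 0.242 -0.63   0.206] rpy [-179.934    0.003   21.011] q [ 1.055  0.427  0.074  1.607 -0.034  1.111 -0.067] open 0.08500570687477035 gf 0.0
turn [-0.011  0.002  2.585]
[ 0.242 -0.63   0.29 ] shift [ 0.002  0.011 -3.377]
[0.581 0.049 0.29 ] shift [ 16.099 -25.715  -0.   ]
[0.581 0.049 0.146] shift [ 0.   -0.    5.76]
```

Request:
{"name": "send_rows", "arguments": {
  "dp": [
    [0,0,-0.84],
    [0,0,-0.84],
    [0,0,-0.84],
    [0,0,-0.84],
    [0.45,-0.71,0],
    [0.45,-0.71,0],
    [0.45,-0.71,0],
    [0.45,-0.71,0],
    [0.45,-0.71,0],
    [0.45,-0.71,0],
    [0.45,-0.71,0],
    [0.45,-0.71,0],
    [0.45,-0.71,0],
    [0.45,-0.71,0],
    [0.45,-0.71,0],
    [0.45,-0.71,0],
    [0.45,-0.71,0],
    [0.45,-0.71,0],
    [0.45,-0.71,0],
    [0.45,-0.71,0]
  ],
  "delta_rot": [
    [0,0,0.65],
    [0,0,0.65],
    [0,0,0.65],
    [0,0,0.65],
    [0,0,0],
    [0,0,0],
    [0,0,0],
    [0,0,0],
    [0,0,0],
    [0,0,0],
    [0,0,0],
    [0,0,0],
    [0,0,0],
    [0,0,0],
    [0,0,0],
    [0,0,0],
    [0,0,0],
    [0,0,0],
    [0,0,0],
    [0,0,0]
  ],
  "grip": 1,
  "squeeze": 40
}}

```text
t: 1.77
position: [0.3946, -0.3293, 0.29]
orientation: [-3.141, 0.0, 0.094]
contact_force: [0.0, 0.4, 0.0]
opening: 0.0852
grasp_force: 0.0
```

```bash
python3 p.py 5.5  0.581 0.0485 0.29 0.581 0.0485 0.146
```

```text
t 1.77 pos [ 0.395 -0.329  0.29 ] rpy [-179.984    0.02     5.41 ] q [ 0.632  0.095 -0.066  1.851  0.007  1.196 -0.913] open 0.08522523865378452 gf 0.0
turn [-0.003  0.003 -0.015]
[0.581 0.049 0.29 ] shift [  8.87  -14.329   0.001]
[0.581 0.049 0.146] shift [ 0.   -0.    5.76]
```

Request:
{"name": "send_rows", "arguments": {
  "dp": [
    [0.49,-0.8,0],
    [0.49,-0.8,0],
    [0.49,-0.8,0],
    [0.49,-0.8,0],
    [0.49,-0.8,0],
    [0.49,-0.8,0],
    [0.49,-0.8,0],
    [0.49,-0.8,0],
    [0.49,-0.8,0],
    [0.49,-0.8,0],
    [0.49,-0.8,0],
    [0.49,-0.8,0],
    [0.49,-0.8,0],
    [0.49,-0.8,0],
    [0.49,-0.8,0],
    [0.49,-0.8,0],
    [0.49,-0.8,0],
    [0.49,-0.8,0],
    [0,0,0],
    [0,0,0]
  ],
  "delta_rot": [
    [0,0,0],
    [0,0,0],
    [0,0,0],
    [0,0,0],
    [0,0,0],
    [0,0,0],
    [0,0,0],
    [0,0,0],
    [0,0,0],
    [0,0,0],
    [0,0,0],
    [0,0,0],
    [0,0,0],
    [0,0,0],
    [0,0,0],
    [0,0,0],
    [0,0,0],
    [0,0,0],
    [0,0,0],
    [0,0,0]
  ]
}}

```text
t: 3.43
position: [0.5799, 0.05, 0.2896]
orientation: [-3.141, 0.001, 0.097]
contact_force: [-0.2, -0.7, -0.6]
opening: 0.0855
grasp_force: 0.0
```

```bash
python3 p.py 5.5  0.581 0.0485 0.29 0.581 0.0485 0.146
python3 - <<'E'
from h import *
f=grab('wrist','w0'); cv2.imwrite('pics/v_w0.png',cv2.resize(f['frame'][:,:,::-1],(800,600)))
for p in [(.581,.0485,.179),(.5745,-.0995,.191),(.504,-.0205,.17),(.5755,-.023,.092)]: print(proj(f,p)*1.5625)
E
```

```text
t 3.43 pos [0.58 0.05 0.29] rpy [-179.973    0.059    5.537] q [ 0.129  0.236 -0.388  1.696  0.093  1.229 -1.756] open 0.08546544477546193 gf 0.0
turn [-0.005  0.01   0.006]
[0.581 0.049 0.29 ] shift [ 0.037  0.063 -0.015]
[0.581 0.049 0.146] shift [ 0.   -0.    5.76]
[398.60195567 289.68886385]
[624.5207309  325.84914532]
[482.18795595 397.13051734]
[481.23114489 277.61311002]
```

View pics/v_w0.png

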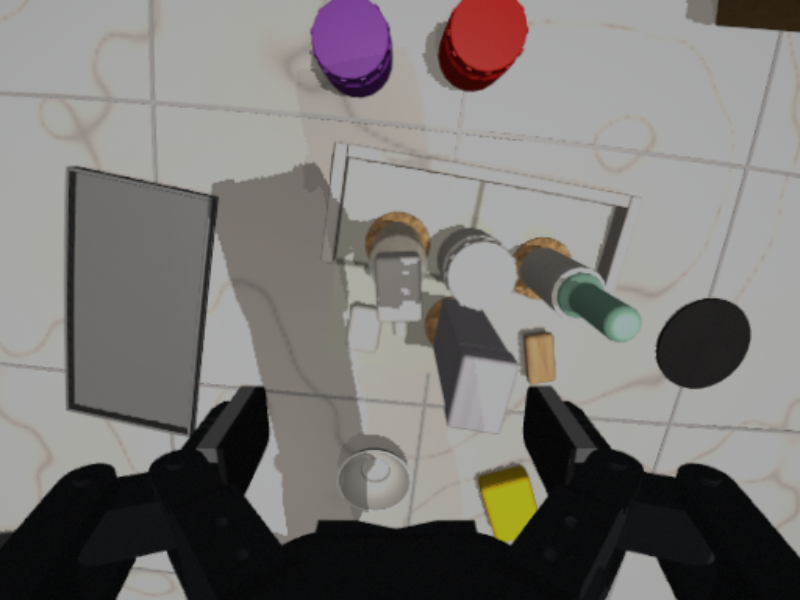

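The wrist view shows the head centred at (399,288), the tin at (480,396), the roller tip at (621,324) and the lid at (481,275). All are within about 3 px of prediction, so I'll descend and grip.

Request:
{"name": "send_rows", "arguments": {
  "dp": [
    [0.04,0.06,0.7],
    [0,0,0.7],
    [0,0,0.7],
    [0,0,0.7],
    [0,0,0.7],
    [0,0,0.7],
    [0,0,0.7],
    [0,0,0.6],
    [0,0,0.35],
    [0,0,0]
  ],
  "delta_rot": [
    [0,0,0],
    [0,0,0],
    [0,0,0],
    [0,0,0],
    [0,0,0],
    [0,0,0],
    [0,0,0],
    [0,0,0],
    [0,0,0],
    [0,0,0]
  ]
}}

```text
t: 4.32
position: [0.5799, 0.0462, 0.1423]
orientation: [3.141, 0.003, 0.093]
contact_force: [-0.2, 0.4, -0.0]
opening: 0.085
grasp_force: 0.0
```

Request:
{"name": "send_rows", "arguments": {
  "dp": [
    [0,0,0],
    [0,0,0],
    [0,0,0],
    [0,0,0],
    [0,0,0],
    [0,0,0],
    [0,0,0],
    [0,0,0],
    [0,0,0],
    [0,0,0]
  ],
  "delta_rot": [
    [0,0,0],
    [0,0,0],
    [0,0,0],
    [0,0,0],
    [0,0,0],
    [0,0,0],
    [0,0,0],
    [0,0,0],
    [0,0,0],
    [0,0,0]
  ],
  "grip": -1,
  "squeeze": 40
}}

```text
t: 5.15
position: [0.5818, 0.0476, 0.1449]
orientation: [-3.142, -0.002, 0.095]
contact_force: [-0.2, 0.5, 5.5]
opening: 0.029
grasp_force: 39.1
```

```bash
python3 p.py 5.5  0.581 0.0485 0.223 .558 .317 .223 .558 .317 .135; python3 p.py -7.2 .569 .315 .2
```

```text
t 5.15 pos [0.582 0.048 0.145] rpy [-179.998   -0.092    5.415] q [ 0.11   0.366 -0.374  1.857  0.162  0.947 -1.812] open 0.029009676857466866 gf 39.132508635520935
turn [-0.    -0.015 -0.014]
[0.581 0.049 0.223] shift [-0.028 -0.039 -3.123]
[0.558 0.317 0.223] shift [  0.114 -10.779  -0.   ]
[0.558 0.317 0.135] shift [ 0.   -0.    3.52]
t 5.15 pos [0.582 0.048 0.145] rpy [-179.998   -0.092    5.415] q [ 0.11   0.366 -0.374  1.857  0.162  0.947 -1.812] open 0.029009676857466866 gf 39.132508635520935
turn [-0.002 -0.015  2.103]
[0.569 0.315 0.2  ] shift [ -1.848 -10.547  -2.203]
```

Request:
{"name": "send_rows", "arguments": {
  "dp": [
    [0,0,-0.4],
    [0,0,-0.7],
    [0,0,-0.7],
    [0,0,-0.7],
    [0,0,-0.7],
    [0.02,-0.45,0],
    [0.02,-0.77,0],
    [0.02,-0.77,0],
    [0.02,-0.77,0],
    [0.02,-0.77,0],
    [0.02,-0.77,0],
    [0.02,-0.77,0],
    [0.02,-0.77,0],
    [0.02,-0.77,0],
    [0.02,-0.77,0],
    [0.02,-0.77,0],
    [0.02,-0.77,0],
    [0.02,-0.77,0],
    [0.02,-0.77,0],
    [0.02,-0.28,0]
  ],
  "delta_rot": [
    [0,0,0],
    [0,0,0],
    [0,0,0],
    [0,0,0],
    [0,0,0],
    [0,0,0],
    [0,0,0],
    [0,0,0],
    [0,0,0],
    [0,0,0],
    [0,0,0],
    [0,0,0],
    [0,0,0],
    [0,0,0],
    [0,0,0],
    [0,0,0],
    [0,0,0],
    [0,0,0],
    [0,0,0],
    [0,0,0]
  ]
}}

```text
t: 6.82
position: [0.5618, 0.3189, 0.2239]
orientation: [-3.14, 0.001, 0.098]
contact_force: [-0.3, -0.0, -1.4]
opening: 0.0288
grasp_force: 39.7
```

```bash
python3 p.py 5.5 .562 .316 .223 .562 .316 .135
```

```text
t 6.82 pos [0.562 0.319 0.224] rpy [-179.922    0.04     5.591] q [-0.257  0.404 -0.475  1.63   0.196  1.156 -2.252] open 0.028767637192840284 gf 39.73266753688222
turn [-0.013  0.007  0.015]
[0.562 0.316 0.223] shift [-0.003  0.118  0.038]
[0.562 0.316 0.135] shift [ 0.   -0.    3.52]
```

Request:
{"name": "send_rows", "arguments": {
  "dp": [
    [0,0.1,0.5],
    [0,0,0.65],
    [0,0,0.65],
    [0,0,0.65],
    [0,0,0.5],
    [0,0,0.3],
    [0,0,0.15],
    [0,0,0.08],
    [0,0,0],
    [0,0,0],
    [0,0,0]
  ],
  "delta_rot": [
    [0,0,0],
    [0,0,0],
    [0,0,0],
    [0,0,0],
    [0,0,0],
    [0,0,0],
    [0,0,0],
    [0,0,0],
    [0,0,0],
    [0,0,0],
    [0,0,0]
  ]
}}

```text
t: 7.73
position: [0.5639, 0.3132, 0.1378]
orientation: [-3.141, -0.001, 0.094]
contact_force: [-0.0, -0.4, -1.1]
opening: 0.0288
grasp_force: 39.7
```

Request:
{"name": "send_rows", "arguments": {
  "dp": [
    [0,0,0],
    [0,0,0],
    [0,0,0],
    [0,0,0],
    [0,0,0],
    [0,0,0],
    [0,0,0],
    [0,0,0]
  ],
  "delta_rot": [
    [0,0,0],
    [0,0,0],
    [0,0,0],
    [0,0,0],
    [0,0,0],
    [0,0,0],
    [0,0,0],
    [0,0,0]
  ],
  "grip": 1
}}

```text
t: 8.4
position: [0.5635, 0.313, 0.137]
orientation: [-3.142, 0.0, 0.094]
contact_force: [0.0, -0.4, -0.0]
opening: 0.085
grasp_force: 0.0
```

```bash
python3 p.py -4 .562 .316 .28 .505 -.0205 .28 .505 -.0205 .135
```

```text
t 8.4 pos [0.563 0.313 0.137] rpy [-179.996    0.002    5.412] q [-0.266  0.48  -0.454  1.718  0.243  1.    -2.285] open 0.08499702197577622 gf 0.0
turn [-0.001  0.     1.569]
[0.562 0.316 0.28 ] shift [-0.068 -0.117 -5.721]
[ 0.505 -0.021  0.28 ] shift [-1.336 13.586  0.   ]
[ 0.505 -0.021  0.135] shift [ 0.  -0.   5.8]
```

Request:
{"name": "send_rows", "arguments": {
  "dp": [
    [0,0,-0.6],
    [0,0,-0.85],
    [0,0,-0.85],
    [0,0,-0.85],
    [0,0,-0.85],
    [0,0,-0.85],
    [0,0,-0.85],
    [-0.1,0.6,0],
    [-0.1,0.95,0],
    [-0.1,0.95,0],
    [-0.1,0.95,0],
    [-0.1,0.95,0],
    [-0.1,0.95,0],
    [-0.1,0.95,0],
    [-0.1,0.95,0],
    [-0.1,0.95,0],
    [-0.1,0.95,0],
    [-0.1,0.95,0],
    [-0.1,0.95,0],
    [-0.1,0.95,0]
  ],
  "delta_rot": [
    [0,0,0],
    [0,0,0],
    [0,0,0],
    [0,0,0.52],
    [0,0,0.52],
    [0,0,0.52],
    [0,0,0],
    [0,0,0],
    [0,0,0],
    [0,0,0],
    [0,0,0],
    [0,0,0],
    [0,0,0],
    [0,0,0],
    [0,0,0],
    [0,0,0],
    [0,0,0],
    [0,0,0],
    [0,0,0],
    [0,0,0]
  ]
}}

```text
t: 10.07
position: [0.5099, 0.0146, 0.2793]
orientation: [3.142, -0.0, -0.069]
contact_force: [0.4, -0.3, 0.2]
opening: 0.0851
grasp_force: 0.0
```

```bash
python3 p.py -4 .505 -.0205 .28 .505 -.0205 .134
```

```text
t 10.07 pos [0.51  0.015 0.279] rpy [179.999  -0.006  -3.941] q [ 0.134  0.109 -0.312  1.862  0.036  1.176 -1.83 ] open 0.08510352997642748 gf 0.0
turn [ 0.    -0.001  0.01 ]
[ 0.505 -0.021  0.28 ] shift [-0.096  1.413 -0.026]
[ 0.505 -0.021  0.134] shift [ 0.   -0.    5.84]
```

Request:
{"name": "send_rows", "arguments": {
  "dp": [
    [-0.05,0.7,0],
    [-0.05,0.7,0],
    [0,0,0],
    [0,0,0.7],
    [0,0,0.7],
    [0,0,0.7],
    [0,0,0.7],
    [0,0,0.7],
    [0,0,0.7],
    [0,0,0.7],
    [0,0,0.6],
    [0,0,0.3],
    [0,0,0],
    [0,0,0]
  ],
  "delta_rot": [
    [0,0,0],
    [0,0,0],
    [0,0,0],
    [0,0,0],
    [0,0,0],
    [0,0,0],
    [0,0,0],
    [0,0,0],
    [0,0,0],
    [0,0,0],
    [0,0,0],
    [0,0,0],
    [0,0,0],
    [0,0,0]
  ]
}}

```text
t: 11.23
position: [0.5056, -0.0187, 0.1347]
orientation: [-3.141, 0.0, -0.069]
contact_force: [-0.4, 0.1, 1.2]
opening: 0.0854
grasp_force: 0.0
```

Request:
{"name": "send_rows", "arguments": {
  "dp": [
    [0,0,0],
    [0,0,0],
    [0,0,0],
    [0,0,0],
    [0,0,0],
    [0,0,0],
    [0,0,0],
    [0,0,0],
    [0,0,0],
    [0,0,0]
  ],
  "delta_rot": [
    [0,0,0],
    [0,0,0],
    [0,0,0],
    [0,0,0],
    [0,0,0],
    [0,0,0],
    [0,0,0],
    [0,0,0],
    [0,0,0],
    [0,0,0]
  ],
  "grip": -1,
  "squeeze": 40
}}

```text
t: 12.07
position: [0.5061, -0.0189, 0.1353]
orientation: [3.142, -0.001, -0.069]
contact_force: [-0.9, -0.3, 7.0]
opening: 0.0407
grasp_force: 40.2
```

```bash
python3 p.py -4  0.505 -0.0205 0.224 .484 .3255 .224 .484 .3255 .125
```

```text
t 12.07 pos [ 0.506 -0.019  0.135] rpy [179.999  -0.083  -3.959] q [ 0.157  0.249 -0.283  2.036  0.091  0.867 -1.816] open 0.04069073122663211 gf 40.23260235786438
turn [ 0.    -0.014  0.007]
[ 0.505 -0.021  0.224] shift [-0.04   0.065 -3.547]
[0.484 0.326 0.224] shift [ -1.803 -13.748  -0.   ]
[0.484 0.326 0.125] shift [ 0.   -0.    3.96]
```

Request:
{"name": "send_rows", "arguments": {
  "dp": [
    [0,0,-0.4],
    [0,0,-0.8],
    [0,0,-0.8],
    [0,0,-0.8],
    [0,0,-0.8],
    [-0.13,-0.5,0],
    [-0.13,-0.95,0],
    [-0.13,-0.95,0],
    [-0.13,-0.95,0],
    [-0.13,-0.95,0],
    [-0.13,-0.95,0],
    [-0.13,-0.95,0],
    [-0.13,-0.95,0],
    [-0.13,-0.95,0],
    [-0.13,-0.95,0],
    [-0.13,-0.95,0],
    [-0.13,-0.95,0],
    [-0.13,-0.95,0],
    [-0.13,-0.95,0],
    [-0.13,-0.8,0]
  ],
  "delta_rot": [
    [0,0,0],
    [0,0,0],
    [0,0,0],
    [0,0,0],
    [0,0,0],
    [0,0,0],
    [0,0,0],
    [0,0,0],
    [0,0,0],
    [0,0,0],
    [0,0,0],
    [0,0,0],
    [0,0,0],
    [0,0,0],
    [0,0,0],
    [0,0,0],
    [0,0,0],
    [0,0,0],
    [0,0,0],
    [0,0,0]
  ]
}}

```text
t: 13.73
position: [0.48, 0.3265, 0.2252]
orientation: [-3.141, -0.0, -0.068]
contact_force: [0.1, -0.2, -1.2]
opening: 0.0403
grasp_force: 41.6
```

```bash
python3 p.py -4 .480 .3255 .224 .480 .3255 .126
```

```text
t 13.73 pos [0.48  0.327 0.225] rpy [-179.981   -0.005   -3.918] q [-0.3    0.295 -0.497  1.776  0.155  1.109 -2.486] open 0.04030260021209089 gf 41.56746447086334
turn [-0.003 -0.001  0.014]
[0.48  0.326 0.224] shift [0.004 0.041 0.048]
[0.48  0.326 0.126] shift [ 0.   -0.    3.92]
```

Request:
{"name": "send_rows", "arguments": {
  "dp": [
    [0,0,0.5],
    [0,0,0.7],
    [0,0,0.7],
    [0,0,0.7],
    [0,0,0.6],
    [0,0,0.4],
    [0,0,0.2],
    [0,0,0.12],
    [0,0,0],
    [0,0,0],
    [0,0,0]
  ],
  "delta_rot": [
    [0,0,0],
    [0,0,0],
    [0,0,0],
    [0,0,0],
    [0,0,0],
    [0,0,0],
    [0,0,0],
    [0,0,0],
    [0,0,0],
    [0,0,0],
    [0,0,0]
  ]
}}

```text
t: 14.65
position: [0.4808, 0.3252, 0.1273]
orientation: [-3.141, -0.001, -0.069]
contact_force: [0.1, -0.1, -1.6]
opening: 0.0407
grasp_force: 41.6
```

Request:
{"name": "send_rows", "arguments": {
  "dp": [
    [0,0,0],
    [0,0,0],
    [0,0,0],
    [0,0,0],
    [0,0,0],
    [0,0,0],
    [0,0,0],
    [0,0,0]
  ],
  "delta_rot": [
    [0,0,0],
    [0,0,0],
    [0,0,0],
    [0,0,0],
    [0,0,0],
    [0,0,0],
    [0,0,0],
    [0,0,0]
  ],
  "grip": 1
}}

```text
t: 15.32
position: [0.4804, 0.3249, 0.1265]
orientation: [-3.142, 0.0, -0.069]
contact_force: [-0.7, -0.2, -0.4]
opening: 0.0857
grasp_force: 0.0
```

```bash
python3 p.py 8 .480 .3255 .28 .5745 -.0998 .28 .5745 -.0998 .138
```

```text
t 15.32 pos [0.48  0.325 0.127] rpy [-179.998    0.      -3.95 ] q [-0.325  0.397 -0.474  1.874  0.223  0.923 -2.543] open 0.08569551210080878 gf 0.0
turn [-0.     0.    -1.992]
[0.48  0.326 0.28 ] shift [-0.013 -0.024 -6.139]
[ 0.575 -0.1    0.28 ] shift [ 1.376 17.373  0.   ]
[ 0.575 -0.1    0.138] shift [ 0.   -0.    5.68]
```

Request:
{"name": "send_rows", "arguments": {
  "dp": [
    [0,0,-0.5],
    [0,0,-0.8],
    [0,0,-0.8],
    [0,0,-0.8],
    [0,0,-0.8],
    [0,0,-0.8],
    [0,0,-0.8],
    [0,0,-0.8],
    [0.08,0.6,0],
    [0.08,0.97,0],
    [0.08,0.97,0],
    [0.08,0.97,0],
    [0.08,0.97,0],
    [0.08,0.97,0],
    [0.08,0.97,0],
    [0.08,0.97,0],
    [0.08,0.97,0],
    [0.08,0.97,0],
    [0.08,0.97,0],
    [0.08,0.97,0]
  ],
  "delta_rot": [
    [0,0,0],
    [0,0,0],
    [0,0,0],
    [0,0,0],
    [0,0,-0.5],
    [0,0,-0.5],
    [0,0,-0.5],
    [0,0,-0.5],
    [0,0,0],
    [0,0,0],
    [0,0,0],
    [0,0,0],
    [0,0,0],
    [0,0,0],
    [0,0,0],
    [0,0,0],
    [0,0,0],
    [0,0,0],
    [0,0,0],
    [0,0,0]
  ]
}}

```text
t: 16.98
position: [0.5437, 0.0483, 0.2801]
orientation: [-3.141, -0.001, 0.141]
contact_force: [0.3, -0.3, 0.1]
opening: 0.0855
grasp_force: 0.0
```

```bash
python3 p.py 8  .5745 -.0998 .28 .5745 -.0998 .138
```

```text
t 16.98 pos [0.544 0.048 0.28 ] rpy [-179.991   -0.051    8.068] q [ 0.118  0.176 -0.369  1.787  0.068  1.19  -1.701] open 0.08550683878787 gf 0.0
turn [-0.002 -0.009  0.011]
[ 0.575 -0.1    0.28 ] shift [0.395 6.038 0.005]
[ 0.575 -0.1    0.138] shift [ 0.   -0.    5.68]
```

Request:
{"name": "send_rows", "arguments": {
  "dp": [
    [0.06,0.86,0],
    [0.06,0.86,0],
    [0.06,0.86,0],
    [0.06,0.86,0],
    [0.06,0.86,0],
    [0.06,0.86,0],
    [0.03,0.86,0],
    [0,0,0],
    [0,0,0.6],
    [0,0,0.7],
    [0,0,0.7],
    [0,0,0.7],
    [0,0,0.7],
    [0,0,0.7],
    [0,0,0.7],
    [0,0,0.6],
    [0,0,0.3],
    [0,0,0],
    [0,0,0]
  ],
  "delta_rot": [
    [0,0,0],
    [0,0,0],
    [0,0,0],
    [0,0,0],
    [0,0,0],
    [0,0,0],
    [0,0,0],
    [0,0,0],
    [0,0,0],
    [0,0,0],
    [0,0,0],
    [0,0,0],
    [0,0,0],
    [0,0,0],
    [0,0,0],
    [0,0,0],
    [0,0,0],
    [0,0,0],
    [0,0,0]
  ]
}}

```text
t: 18.57
position: [0.5746, -0.0981, 0.1372]
orientation: [-3.141, -0.0, 0.141]
contact_force: [-0.2, -0.8, -0.8]
opening: 0.0855
grasp_force: 0.0
```

Request:
{"name": "send_rows", "arguments": {
  "dp": [
    [0,0,0],
    [0,0,0],
    [0,0,0],
    [0,0,0],
    [0,0,0],
    [0,0,0],
    [0,0,0],
    [0,0,0],
    [0,0,0],
    [0,0,0]
  ],
  "delta_rot": [
    [0,0,0],
    [0,0,0],
    [0,0,0],
    [0,0,0],
    [0,0,0],
    [0,0,0],
    [0,0,0],
    [0,0,0],
    [0,0,0],
    [0,0,0]
  ],
  "grip": -1,
  "squeeze": 40
}}

```text
t: 19.4
position: [0.5748, -0.0985, 0.137]
orientation: [3.141, -0.001, 0.14]
contact_force: [0.5, -0.8, 6.7]
opening: 0.0245
grasp_force: 39.5
```

```bash
python3 p.py 8  .5745 -.0998 .258 .40 .335 .258 .40 .335 .128
```

```text
t 19.4 pos [ 0.575 -0.099  0.137] rpy [179.98   -0.049   8.039] q [ 0.273  0.363 -0.264  1.87   0.116  0.923 -1.475] open 0.024513598478487063 gf 39.47454767301679
turn [ 0.003 -0.008  0.007]
[ 0.575 -0.1    0.258] shift [-0.018  0.048 -4.842]
[0.4   0.335 0.258] shift [ -4.492 -18.194  -0.   ]
[0.4   0.335 0.128] shift [ 0.  -0.   5.2]
```

Request:
{"name": "send_rows", "arguments": {
  "dp": [
    [0,0,-0.4],
    [0,0,-0.9],
    [0,0,-0.9],
    [0,0,-0.9],
    [0,0,-0.9],
    [0,0,-0.85],
    [-0.45,-0.6,0],
    [-0.45,-0.95,0],
    [-0.45,-0.95,0],
    [-0.45,-0.95,0],
    [-0.45,-0.95,0],
    [-0.45,-0.95,0],
    [-0.45,-0.95,0],
    [-0.45,-0.95,0],
    [-0.45,-0.95,0],
    [-0.45,-0.95,0],
    [0,-0.95,0],
    [0,-0.95,0],
    [0,-0.95,0],
    [0,-0.6,0]
  ],
  "delta_rot": [
    [0,0,0],
    [0,0,0],
    [0,0,0],
    [0,0,0],
    [0,0,0],
    [0,0,0],
    [0,0,0],
    [0,0,0],
    [0,0,0],
    [0,0,0],
    [0,0,0],
    [0,0,0],
    [0,0,0],
    [0,0,0],
    [0,0,0],
    [0,0,0],
    [0,0,0],
    [0,0,0],
    [0,0,0],
    [0,0,0]
  ]
}}

```text
t: 21.07
position: [0.418, 0.2001, 0.2584]
orientation: [-3.141, -0.0, 0.142]
contact_force: [0.2, -0.8, -1.1]
opening: 0.0245
grasp_force: 39.5
```

```bash
python3 p.py 8  .40 .335 .258 .40 .335 .128
```

```text
t 21.07 pos [0.418 0.2   0.258] rpy [-179.977   -0.026    8.154] q [-0.045  0.059 -0.555  1.968  0.034  1.123 -2.042] open 0.024538414784555807 gf 39.534687590785325
turn [-0.004 -0.004  0.026]
[0.4   0.335 0.258] shift [ 0.04  -5.444  0.017]
[0.4   0.335 0.128] shift [ 0.  -0.   5.2]
```

Request:
{"name": "send_rows", "arguments": {
  "dp": [
    [0,-0.8,0],
    [0,-0.9,0],
    [0,-0.9,0],
    [0,-0.9,0],
    [0,-0.9,0],
    [0,-0.8,0],
    [0,-0.25,0],
    [0,0,0],
    [0,0,0.6],
    [0,0,0.8],
    [0,0,0.8],
    [0,0,0.8],
    [0,0,0.8],
    [0,0,0.6],
    [0,0,0.4],
    [0,0,0.25],
    [0,0,0.15],
    [0,0,0],
    [0,0,0]
  ],
  "delta_rot": [
    [0,0,0],
    [0,0,0],
    [0,0,0],
    [0,0,0],
    [0,0,0],
    [0,0,0],
    [0,0,0],
    [0,0,0],
    [0,0,0],
    [0,0,0],
    [0,0,0],
    [0,0,0],
    [0,0,0],
    [0,0,0],
    [0,0,0],
    [0,0,0],
    [0,0,0],
    [0,0,0],
    [0,0,0]
  ]
}}

```text
t: 22.65
position: [0.4001, 0.3328, 0.1284]
orientation: [-3.141, -0.001, 0.14]
contact_force: [0.3, -1.0, -1.3]
opening: 0.0248
grasp_force: 39.6
```

Request:
{"name": "send_rows", "arguments": {
  "dp": [
    [0,0,0],
    [0,0,0],
    [0,0,0],
    [0,0,0],
    [0,0,0],
    [0,0,0],
    [0,0,0],
    [0,0,0]
  ],
  "delta_rot": [
    [0,0,0],
    [0,0,0],
    [0,0,0],
    [0,0,0],
    [0,0,0],
    [0,0,0],
    [0,0,0],
    [0,0,0]
  ],
  "grip": 1
}}

```text
t: 23.32
position: [0.3997, 0.3328, 0.1277]
orientation: [-3.142, 0.0, 0.141]
contact_force: [0.2, -0.6, -0.5]
opening: 0.0854
grasp_force: 0.0
```

Request:
{"name": "send_rows", "arguments": {
  "dp": [
    [0,0,-0.5],
    [0,0,-0.8],
    [0,0,-0.8],
    [0,0,-0.8],
    [0,0,-0.8],
    [0,0,-0.8],
    [0,0,-0.8],
    [0,0,0],
    [0,0,0]
  ],
  "delta_rot": [
    [0,0,0],
    [0,0,0],
    [0,0,0],
    [0,0,0],
    [0,0,0],
    [0,0,0],
    [0,0,0],
    [0,0,0],
    [0,0,0]
  ]
}}

```text
t: 24.07
position: [0.4001, 0.3332, 0.2619]
orientation: [-3.141, -0.002, 0.141]
contact_force: [0.5, 0.4, -0.5]
opening: 0.0851
grasp_force: 0.0
```

```bash
python3 p.py 8  .577 -.024 .25 .577 -.024 .055
python3 - <<'E'
from h import *
f=grab('top','top1'); g=grab('side','side1')
a=cv2.resize(f['frame'][100:330,50:400][:,:,::-1],(400,263)); b=cv2.resize(g['frame'][40:300,60:320][:,:,::-1],(400,400))
im=np.zeros((400,800,3),np.uint8); im[:263,:400]=a; im[:,400:]=b; cv2.imwrite('pics/v1.png',im)
E
```

```text
t 24.07 pos [0.4   0.333 0.262] rpy [-179.939   -0.133    8.053] q [-0.23   0.175 -0.657  1.85   0.118  1.152 -2.357] open 0.08513799311180216 gf 0.0
turn [-0.01  -0.022  0.009]
[ 0.577 -0.024  0.25 ] shift [ 5.019 15.132  0.476]
[ 0.577 -0.024  0.055] shift [ 0.  -0.   7.8]
```

View pics/v1.png

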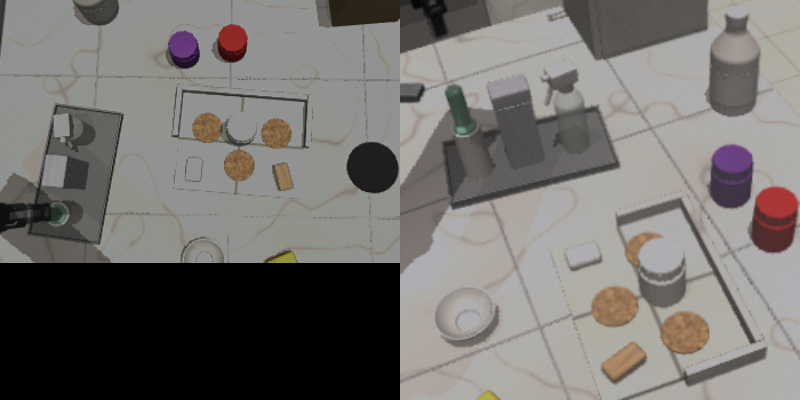

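The montage shows all three upright on the tray: roller (60,212), tin (65,172) and spray bottle (65,128) in the top half. The coasters are now bare at (206,127), (240,165) and (276,132), with the jar at (240,128). I'll measure the coasters, jar and mat again with nothing in the way.

Run:
```python
from h import *
np.set_printoptions(precision=4,suppress=True)
t,s=load('top1'),load('side1'); pts={'a':(.585,.049,.014),'b':(.505,-.0205,.014),'c':(.575,-.1,.014)}
for f in(t,s):
    h=cv2.cvtColor(f['frame'],cv2.COLOR_RGB2HSV); m=((h[...,0]<20)&(h[...,1]>95)).astype(np.uint8)
    n,l,st,c=cv2.connectedComponentsWithStats(m)
    for k,p in pts.items():
        q=proj(f,p); i=min(range(1,n),key=lambda i:np.hypot(*(c[i]-q)) if st[i,4]>60 else 1e9)
        cs=max(cv2.findContours((l==i).astype(np.uint8),cv2.RETR_EXTERNAL,cv2.CHAIN_APPROX_NONE)[0],key=len)
        e=cv2.fitEllipse(cs); print(k,st[i,4],e[0],onz(f,*e[0],.014)[:2],onz(f,*c[i],.014)[:2])
    h2=((f['frame'].max(2)<45)).astype(np.uint8); n,l,st,c=cv2.connectedComponentsWithStats(h2); q=proj(f,(.505,-.308,.005))
    i=min(range(1,n),key=lambda i:np.hypot(*(c[i]-q)) if st[i,4]>300 else 1e9); print('mat',st[i],onz(f,*c[i],.005)[:2])
a=cv2.resize(t['frame'][155:225,225:295][:,:,::-1],(400,400),interpolation=2); b=cv2.resize(s['frame'][180:250,195:265][:,:,::-1],(400,400),interpolation=2)
cv2.imwrite('pics/v2.png',np.hstack([a,b])); print(proj(t,(.577,-.024,.092)),proj(s,(.577,-.024,.092)))
```

```text
a 517 (230.99301147460938, 211.50970458984375) [0.5844 0.0491] [0.5843 0.0491]
b 539 (258.7729797363281, 244.3311767578125) [ 0.5045 -0.0204] [ 0.5045 -0.0205]
c 527 (291.393310546875, 216.51803588867188) [ 0.574  -0.1004] [ 0.5739 -0.1005]
mat [ 354  225   44   44 1523] [ 0.5047 -0.3078]
a 163 (218.70899963378906, 201.0790557861328) [0.5809 0.0548] [0.573  0.0636]
b 579 (199.1190948486328, 238.88299560546875) [ 0.5032 -0.0199] [ 0.5033 -0.0198]
c 644 (244.85791015625, 255.95343017578125) [ 0.5728 -0.0999] [ 0.5728 -0.0998]
mat [ 231  333   59   51 2423] [ 0.5055 -0.306 ]
[261.4934 210.1922] [230.0609 206.1205]
```

View pics/v2.png

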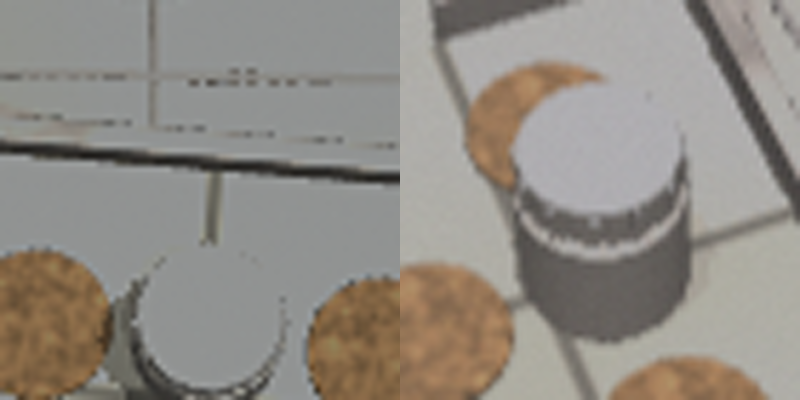

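The lid is centred at (209,316) in the left half and (199,148) in the right half, which puts the jar at about (0.578, -0.0238) with its lid top at 0.092. The coasters agree with the earlier grasp points.

Request:
{"name": "send_rows", "arguments": {
  "dp": [
    [0.15,0.5,0],
    [0.3,0.86,0],
    [0.3,0.86,0],
    [0.3,0.86,0],
    [0.3,0.86,0],
    [0.3,0.86,0],
    [0.3,0.86,0],
    [0.3,0.86,0],
    [0.3,0.86,0],
    [0.3,0.86,0],
    [0.3,0.86,0],
    [0.3,0.86,0],
    [0.3,0.86,0],
    [0.3,0.86,0],
    [0.3,0.86,0],
    [0.3,0.86,0],
    [0.3,0.86,0],
    [0.1,0.86,0],
    [0,0,0],
    [0,0,0]
  ],
  "delta_rot": [
    [0,0,0],
    [0,0,0],
    [0,0,0],
    [0,0,0],
    [0,0,0],
    [0,0,0],
    [0,0,0],
    [0,0,0],
    [0,0,0],
    [0,0,0],
    [0,0,0],
    [0,0,0],
    [0,0,0],
    [0,0,0],
    [0,0,0],
    [0,0,0],
    [0,0,0],
    [0,0,0],
    [0,0,0],
    [0,0,0]
  ]
}}

```text
t: 25.83
position: [0.5773, -0.0249, 0.2591]
orientation: [-3.141, 0.002, 0.139]
contact_force: [-0.4, 1.2, -0.3]
opening: 0.0852
grasp_force: 0.0
```

```bash
python3 p.py 8  .578 -.0238 .25 .578 -.0238 .056
```

```text
t 25.83 pos [ 0.577 -0.025  0.259] rpy [-179.97     0.114    7.946] q [ 0.249  0.25  -0.379  1.745  0.099  1.168 -1.591] open 0.0851805490802252 gf 0.0
turn [-0.005  0.019 -0.009]
[ 0.578 -0.024  0.25 ] shift [ 0.032 -0.039  0.363]
[ 0.578 -0.024  0.056] shift [ 0.   -0.    7.76]
```

Request:
{"name": "send_rows", "arguments": {
  "dp": [
    [0.03,-0.04,0.5],
    [0,0,0.8],
    [0,0,0.8],
    [0,0,0.8],
    [0,0,0.8],
    [0,0,0.8],
    [0,0,0.8],
    [0,0,0.8],
    [0,0,0.8],
    [0,0,0.5],
    [0,0,0.4],
    [0,0,0.3],
    [0,0,0],
    [0,0,0]
  ],
  "delta_rot": [
    [0,0,0],
    [0,0,0],
    [0,0,0],
    [0,0,0],
    [0,0,0],
    [0,0,0],
    [0,0,0],
    [0,0,0],
    [0,0,0],
    [0,0,0],
    [0,0,0],
    [0,0,0],
    [0,0,0],
    [0,0,0]
  ]
}}

```text
t: 27.0
position: [0.5785, -0.0225, 0.058]
orientation: [-3.141, -0.0, 0.141]
contact_force: [0.8, -0.6, -0.4]
opening: 0.0851
grasp_force: 0.0
```

Request:
{"name": "send_rows", "arguments": {
  "dp": [
    [0,0,0],
    [0,0,0],
    [0,0,0],
    [0,0,0],
    [0,0,0],
    [0,0,0],
    [0,0,0],
    [0,0,0],
    [0,0,0]
  ],
  "delta_rot": [
    [0,0,0],
    [0,0,0],
    [0,0,0],
    [0,0,0],
    [0,0,0],
    [0,0,0],
    [0,0,0],
    [0,0,0],
    [0,0,0]
  ],
  "grip": -1,
  "squeeze": 50
}}

```text
t: 27.75
position: [0.5791, -0.0229, 0.0591]
orientation: [3.141, -0.002, 0.14]
contact_force: [-2.9, -1.0, 10.8]
opening: 0.057
grasp_force: 50.7
```

```bash
python3 p.py 8  .578 -.0238 .14 .505 -.307 .14 .505 -.307 .052
```

```text
t 27.75 pos [ 0.579 -0.023  0.059] rpy [179.969  -0.104   8.032] q [ 0.201  0.466 -0.342  1.929  0.217  0.78  -1.693] open 0.05699395054027037 gf 50.7172966003418
turn [ 0.005 -0.017  0.005]
[ 0.578 -0.024  0.14 ] shift [-0.048  0.028 -3.237]
[ 0.505 -0.307  0.14 ] shift [-4.468 10.811  0.   ]
[ 0.505 -0.307  0.052] shift [ 0.   -0.    3.52]
```

Request:
{"name": "send_rows", "arguments": {
  "dp": [
    [0,0,-0.4],
    [0,0,-0.7],
    [0,0,-0.7],
    [0,0,-0.7],
    [0,0,-0.7],
    [-0.2,0.44,0],
    [-0.33,0.8,0],
    [-0.33,0.8,0],
    [-0.33,0.8,0],
    [-0.33,0.8,0],
    [-0.33,0.8,0],
    [-0.33,0.8,0],
    [-0.33,0.8,0],
    [-0.33,0.8,0],
    [-0.33,0.8,0],
    [-0.33,0.8,0],
    [-0.33,0.8,0],
    [-0.33,0.8,0],
    [-0.33,0.8,0],
    [0,0,0]
  ],
  "delta_rot": [
    [0,0,0],
    [0,0,0],
    [0,0,0],
    [0,0,0],
    [0,0,0],
    [0,0,0],
    [0,0,0],
    [0,0,0],
    [0,0,0],
    [0,0,0],
    [0,0,0],
    [0,0,0],
    [0,0,0],
    [0,0,0],
    [0,0,0],
    [0,0,0],
    [0,0,0],
    [0,0,0],
    [0,0,0],
    [0,0,0]
  ]
}}

```text
t: 29.42
position: [0.5024, -0.312, 0.1373]
orientation: [3.14, 0.002, 0.135]
contact_force: [-0.2, 0.1, -3.3]
opening: 0.0564
grasp_force: 54.0
```

```bash
python3 p.py 8 .505 -.307 .14 .505 -.307 .054
python3 - <<'E'
from h import *
t=grab('top','top2');s=grab('side','side2')
a=cv2.resize(t['frame'][180:280,330:430][:,:,::-1],(400,400),interpolation=2); b=cv2.resize(s['frame'][270:384,200:314][:,:,::-1],(400,400),interpolation=2)
cv2.imwrite('pics/v3.png',np.hstack([a,b]))
E
```

```text
t 29.42 pos [ 0.502 -0.312  0.137] rpy [179.921   0.09    7.744] q [ 0.651  0.375 -0.256  1.85   0.118  0.932 -1.094] open 0.05641571453090839 gf 54.024805426597595
turn [ 0.013  0.015 -0.043]
[ 0.505 -0.307  0.14 ] shift [ 0.133 -0.185 -0.109]
[ 0.505 -0.307  0.054] shift [ 0.   -0.    3.44]
```

View pics/v3.png

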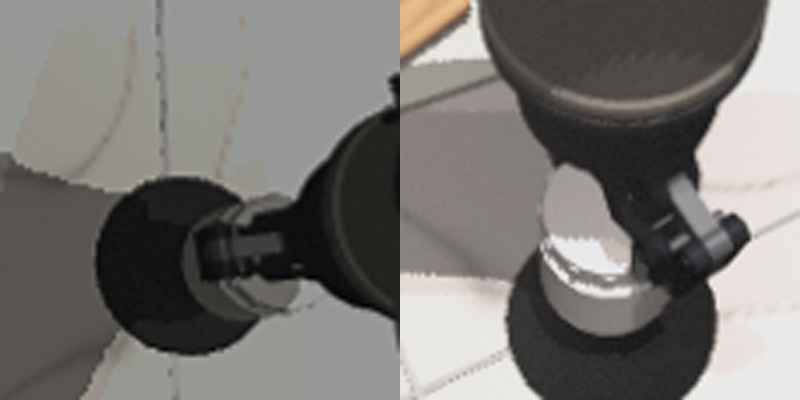

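The jar hangs upright in the gripper over the mat, with its lid near (590,200) in the right half. I'll lower it with a small correction.

Request:
{"name": "send_rows", "arguments": {
  "dp": [
    [0.1,-0.15,0.4],
    [0,0,0.6],
    [0,0,0.6],
    [0,0,0.6],
    [0,0,0.5],
    [0,0,0.3],
    [0,0,0.2],
    [0,0,0.1],
    [0,0,0],
    [0,0,0]
  ],
  "delta_rot": [
    [0,0,0],
    [0,0,0],
    [0,0,0],
    [0,0,0],
    [0,0,0],
    [0,0,0],
    [0,0,0],
    [0,0,0],
    [0,0,0],
    [0,0,0]
  ]
}}

```text
t: 30.35
position: [0.5075, -0.3028, 0.0557]
orientation: [3.141, -0.001, 0.141]
contact_force: [0.1, 0.4, -3.7]
opening: 0.0564
grasp_force: 54.1
```

Request:
{"name": "send_rows", "arguments": {
  "dp": [
    [-0.07,0.14,0.03],
    [0,0,0.04],
    [0,0,0],
    [0,0,0]
  ],
  "delta_rot": [
    [0,0,0],
    [0,0,0],
    [0,0,0],
    [0,0,0]
  ]
}}

```text
t: 30.68
position: [0.5061, -0.3075, 0.0543]
orientation: [3.14, -0.001, 0.14]
contact_force: [-2.4, -1.6, 5.0]
opening: 0.0565
grasp_force: 55.1
```

Touched down. Release, rise, then check.

Request:
{"name": "send_rows", "arguments": {
  "dp": [
    [0,0,0],
    [0,0,0],
    [0,0,0],
    [0,0,0],
    [0,0,0],
    [0,0,0],
    [0,0,0]
  ],
  "delta_rot": [
    [0,0,0],
    [0,0,0],
    [0,0,0],
    [0,0,0],
    [0,0,0],
    [0,0,0],
    [0,0,0]
  ],
  "grip": 1
}}

```text
t: 31.27
position: [0.5059, -0.3064, 0.0534]
orientation: [-3.141, 0.0, 0.141]
contact_force: [-0.1, 0.1, -0.4]
opening: 0.0849
grasp_force: 0.0
```

Request:
{"name": "send_rows", "arguments": {
  "dp": [
    [0,0,-0.5],
    [0,0,-0.9],
    [0,0,-0.9],
    [0,0,-0.9],
    [0,0,-0.9],
    [0,0,-0.9],
    [0,0,-0.9],
    [0,0,-0.9],
    [0,0,-0.9],
    [0,0,-0.9],
    [-0.1,-0.6,0],
    [-0.1,-0.9,0],
    [-0.1,-0.9,0],
    [-0.1,-0.9,0],
    [-0.1,-0.9,0],
    [-0.1,-0.9,0],
    [-0.1,-0.9,0],
    [-0.1,-0.9,0],
    [-0.1,-0.9,0],
    [-0.1,-0.9,0]
  ],
  "delta_rot": [
    [0,0,0],
    [0,0,0],
    [0,0,0],
    [0,0,0],
    [0,0,0],
    [0,0,0],
    [0,0,0],
    [0,0,0],
    [0,0,0],
    [0,0,0],
    [0,0,0],
    [0,0,0],
    [0,0,0],
    [0,0,0],
    [0,0,0],
    [0,0,0],
    [0,0,0],
    [0,0,0],
    [0,0,0],
    [0,0,0]
  ]
}}

```text
t: 32.93
position: [0.4499, -0.0933, 0.2691]
orientation: [3.141, -0.0, 0.141]
contact_force: [0.5, -0.4, -0.2]
opening: 0.0857
grasp_force: 0.0
```

```bash
python3 p.py 8 .3997 .3328 .275 .3997 .3328 .1277
python3 - <<'E'
from h import *
t=grab('top','top3');s=grab('side','side3')
a=cv2.resize(t['frame'][200:280,330:410][:,:,::-1],(400,400),interpolation=2); b=cv2.resize(s['frame'][304:384,220:300][:,:,::-1],(400,400),interpolation=2)
c=cv2.resize(t['frame'][170:330,60:220][:,:,::-1],(400,400),interpolation=2); d=cv2.resize(s['frame'][60:220,70:230][:,:,::-1],(400,400),interpolation=2)
cv2.imwrite('pics/v4.png',cv2.resize(np.vstack([np.hstack([a,b]),np.hstack([c,d])]),(600,600)))
print(proj(t,(.505,-.307,.087)),proj(s,(.505,-.307,.087)))
E
```

```text
t 32.93 pos [ 0.45  -0.093  0.269] rpy [179.976  -0.024   8.066] q [ 0.481  0.033 -0.423  1.967  0.015  1.144 -1.377] open 0.0856694353393296 gf 0.0
turn [ 0.004 -0.004  0.011]
[0.4   0.333 0.275] shift [  0.384 -17.156  -0.238]
[0.4   0.333 0.128] shift [ 0.    -0.     5.892]
[385.45642538 243.52045615] [260.91435776 345.58163892]
```

View pics/v4.png

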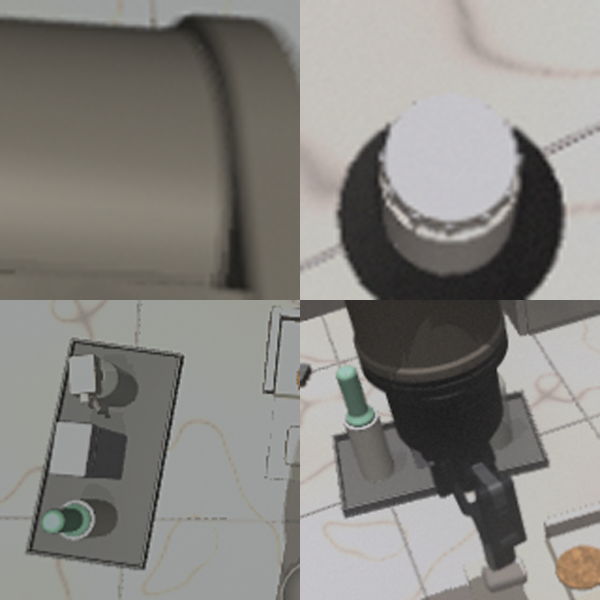

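The side crop shows the jar upright with its lid at (453,158), within 0.5 px of the mat-centred prediction. The lower crops show all three still standing on the tray. Next is the roller.

Request:
{"name": "send_rows", "arguments": {
  "dp": [
    [0.02,-0.6,-0.02],
    [0.02,-0.9,-0.02],
    [0.02,-0.9,-0.02],
    [0.02,-0.9,-0.02],
    [0.02,-0.9,-0.02],
    [0.02,-0.9,-0.02],
    [0.02,-0.9,-0.02],
    [0.02,-0.9,-0.02],
    [0.02,-0.9,-0.02],
    [0.02,-0.9,-0.02],
    [0.02,-0.9,-0.02],
    [0.02,-0.9,0],
    [0.02,-0.9,0],
    [0.02,-0.9,0],
    [0.02,-0.9,0],
    [0.02,-0.9,0],
    [0.02,-0.9,0],
    [0.02,-0.9,0],
    [0.02,-0.9,0],
    [0,-0.35,0]
  ],
  "delta_rot": [
    [0,0,0],
    [0,0,0],
    [0,0,0],
    [0,0,0],
    [0,0,0],
    [0,0,0],
    [0,0,0],
    [0,0,0],
    [0,0,0],
    [0,0,0],
    [0,0,0],
    [0,0,0],
    [0,0,0],
    [0,0,0],
    [0,0,0],
    [0,0,0],
    [0,0,0],
    [0,0,0],
    [0,0,0],
    [0,0,0]
  ]
}}

```text
t: 34.7
position: [0.3992, 0.3337, 0.2744]
orientation: [-3.141, -0.0, 0.143]
contact_force: [0.2, -1.2, 0.2]
opening: 0.0853
grasp_force: 0.0
```

Request:
{"name": "send_rows", "arguments": {
  "dp": [
    [0,0,0],
    [0,0,0]
  ],
  "delta_rot": [
    [0,0,0],
    [0,0,0]
  ]
}}

```text
t: 34.87
position: [0.4, 0.3308, 0.274]
orientation: [3.141, 0.0, 0.141]
contact_force: [0.0, -0.9, -0.9]
opening: 0.0856
grasp_force: 0.0
```

```bash
python3 p.py 8 .3997 .3328 .275 .3997 .3328 .1277
```

```text
t 34.87 pos [0.4   0.331 0.274] rpy [179.981   0.019   8.083] q [-0.068  0.193 -0.839  1.828  0.155  1.188 -2.386] open 0.08562873027878151 gf 0.0
turn [0.003 0.003 0.014]
[0.4   0.333 0.275] shift [ 0.001 -0.081 -0.041]
[0.4   0.333 0.128] shift [ 0.    -0.     5.892]
```

Request:
{"name": "send_rows", "arguments": {
  "dp": [
    [0,-0.05,0.5],
    [0,0,0.8],
    [0,0,0.8],
    [0,0,0.8],
    [0,0,0.8],
    [0,0,0.8],
    [0,0,0.8],
    [0,0,0.4],
    [0,0,0.15],
    [0,0,0],
    [0,0,0]
  ],
  "delta_rot": [
    [0,0,0],
    [0,0,0],
    [0,0,0],
    [0,0,0],
    [0,0,0],
    [0,0,0],
    [0,0,0],
    [0,0,0],
    [0,0,0],
    [0,0,0],
    [0,0,0]
  ]
}}

```text
t: 35.78
position: [0.4002, 0.3325, 0.1285]
orientation: [-3.141, -0.001, 0.14]
contact_force: [-0.5, 0.4, 0.0]
opening: 0.0851
grasp_force: 0.0
```

Request:
{"name": "send_rows", "arguments": {
  "dp": [
    [0,0,0],
    [0,0,0],
    [0,0,0],
    [0,0,0],
    [0,0,0],
    [0,0,0],
    [0,0,0],
    [0,0,0],
    [0,0,0],
    [0,0,0]
  ],
  "delta_rot": [
    [0,0,0],
    [0,0,0],
    [0,0,0],
    [0,0,0],
    [0,0,0],
    [0,0,0],
    [0,0,0],
    [0,0,0],
    [0,0,0],
    [0,0,0]
  ],
  "grip": -1,
  "squeeze": 40
}}

```text
t: 36.62
position: [0.4001, 0.3326, 0.1282]
orientation: [-3.142, -0.001, 0.14]
contact_force: [-0.4, -1.2, 6.3]
opening: 0.0248
grasp_force: 39.1
```

```bash
python3 p.py 8  .3997 .3328 .248 .5747 -.099 .248 .5747 -.099 .138
```

```text
t 36.62 pos [0.4   0.333 0.128] rpy [-179.997   -0.041    8.047] q [-0.157  0.363 -0.787  1.99   0.323  0.915 -2.542] open 0.024807734186097146 gf 39.07150499057025
turn [-0.    -0.007  0.008]
[0.4   0.333 0.248] shift [-0.015 -0.011 -4.793]
[ 0.575 -0.099  0.248] shift [ 4.528 18.078  0.   ]
[ 0.575 -0.099  0.138] shift [ 0.  -0.   4.4]
```

Request:
{"name": "send_rows", "arguments": {
  "dp": [
    [0,0,-0.4],
    [0,0,-0.9],
    [0,0,-0.9],
    [0,0,-0.9],
    [0,0,-0.9],
    [0,0,-0.8],
    [0,0.6,0],
    [0,0.95,0],
    [0,0.95,0],
    [0,0.95,0],
    [0.3,0.95,0],
    [0.3,0.95,0],
    [0.3,0.95,0],
    [0.3,0.95,0],
    [0.3,0.95,0],
    [0.3,0.95,0],
    [0.3,0.95,0],
    [0.3,0.95,0],
    [0.3,0.95,0],
    [0.3,0.95,0]
  ],
  "delta_rot": [
    [0,0,0],
    [0,0,0],
    [0,0,0],
    [0,0,0],
    [0,0,0],
    [0,0,0],
    [0,0,0],
    [0,0,0],
    [0,0,0],
    [0,0,0],
    [0,0,0],
    [0,0,0],
    [0,0,0],
    [0,0,0],
    [0,0,0],
    [0,0,0],
    [0,0,0],
    [0,0,0],
    [0,0,0],
    [0,0,0]
  ]
}}

```text
t: 38.28
position: [0.5196, 0.0215, 0.2484]
orientation: [-3.141, -0.0, 0.141]
contact_force: [-0.0, 0.4, -1.2]
opening: 0.0244
grasp_force: 39.6
```

```bash
python3 p.py 8 .5747 -.099 .248 .5747 -.099 .139
```

```text
t 38.28 pos [0.52  0.021 0.248] rpy [-179.987   -0.016    8.072] q [ 0.381  0.182 -0.611  1.869  0.115  1.125 -1.702] open 0.024383425875618578 gf 39.64420476928353
turn [-0.002 -0.003  0.012]
[ 0.575 -0.099  0.248] shift [1.51  5.078 0.016]
[ 0.575 -0.099  0.139] shift [ 0.   -0.    4.36]
```

Request:
{"name": "send_rows", "arguments": {
  "dp": [
    [0.25,0.85,0],
    [0.25,0.85,0],
    [0.25,0.85,0],
    [0.25,0.85,0],
    [0.25,0.85,0],
    [0.25,0.8,0],
    [0,0,0],
    [0,0,0],
    [0,0,0.6],
    [0,0,0.8],
    [0,0,0.8],
    [0,0,0.8],
    [0,0,0.6],
    [0,0,0.3],
    [0,0,0],
    [0,0,0],
    [0,0,0]
  ],
  "delta_rot": [
    [0,0,0],
    [0,0,0],
    [0,0,0],
    [0,0,0],
    [0,0,0],
    [0,0,0],
    [0,0,0],
    [0,0,0],
    [0,0,0],
    [0,0,0],
    [0,0,0],
    [0,0,0],
    [0,0,0],
    [0,0,0],
    [0,0,0],
    [0,0,0],
    [0,0,0]
  ]
}}

```text
t: 39.7
position: [0.5748, -0.097, 0.1515]
orientation: [3.141, -0.001, 0.141]
contact_force: [0.1, 0.4, -2.1]
opening: 0.0245
grasp_force: 39.7
```

```bash
python3 p.py 8 .5747 -.0988 .138
```

```text
t 39.7 pos [ 0.575 -0.097  0.151] rpy [179.982  -0.086   8.072] q [ 0.469  0.377 -0.512  1.846  0.22   0.973 -1.567] open 0.024504308756156484 gf 39.67643712647259
turn [ 0.003 -0.014  0.012]
[ 0.575 -0.099  0.138] shift [-0.016  0.071  0.54 ]
```

Request:
{"name": "send_rows", "arguments": {
  "dp": [
    [0,0.06,0.2],
    [0,0,0.2],
    [0,0,0.1],
    [0,0,0.05],
    [0,0,0],
    [0,0,0]
  ],
  "delta_rot": [
    [0,0,0],
    [0,0,0],
    [0,0,0],
    [0,0,0],
    [0,0,0],
    [0,0,0]
  ]
}}

```text
t: 40.2
position: [0.5758, -0.0991, 0.1381]
orientation: [3.14, -0.003, 0.14]
contact_force: [-2.4, -1.2, 19.2]
opening: 0.0244
grasp_force: 41.6
```

Request:
{"name": "send_rows", "arguments": {
  "dp": [
    [0,0,0],
    [0,0,0],
    [0,0,0],
    [0,0,0],
    [0,0,0],
    [0,0,0],
    [0,0,0],
    [0,0,0]
  ],
  "delta_rot": [
    [0,0,0],
    [0,0,0],
    [0,0,0],
    [0,0,0],
    [0,0,0],
    [0,0,0],
    [0,0,0],
    [0,0,0]
  ],
  "grip": 1
}}

```text
t: 40.87
position: [0.5744, -0.0988, 0.1364]
orientation: [-3.141, 0.0, 0.14]
contact_force: [0.1, 0.1, -0.6]
opening: 0.0856
grasp_force: 0.0
```

```bash
python3 p.py -4 .5747 -.0988 .28 .4806 .325 .28 .4806 .325 .1265
```

```text
t 40.87 pos [ 0.574 -0.099  0.136] rpy [-179.994    0.005    8.048] q [ 0.466  0.394 -0.506  1.858  0.231  0.947 -1.574] open 0.08560089302728328 gf 0.0
turn [-0.001  0.001  2.008]
[ 0.575 -0.099  0.28 ] shift [ 0.011 -0.002 -5.743]
[0.481 0.325 0.28 ] shift [ -4.937 -16.648  -0.   ]
[0.481 0.325 0.127] shift [ 0.   -0.    6.14]
```

Request:
{"name": "send_rows", "arguments": {
  "dp": [
    [0,0,-0.5],
    [0,0,-0.85],
    [0,0,-0.9],
    [0,0,-0.9],
    [0,0,-0.9],
    [0,0,-0.9],
    [0,0,-0.9],
    [-0.2,-0.6,0],
    [-0.29,-0.95,0],
    [-0.29,-0.95,0],
    [-0.29,-0.95,0],
    [-0.29,-0.95,0],
    [-0.29,-0.95,0],
    [-0.29,-0.95,0],
    [-0.29,-0.95,0],
    [-0.29,-0.95,0],
    [-0.29,-0.95,0],
    [-0.29,-0.95,0],
    [-0.29,-0.95,0],
    [-0.29,-0.95,0]
  ],
  "delta_rot": [
    [0,0,0],
    [0,0,0],
    [0,0,0],
    [0,0,0.5],
    [0,0,0.5],
    [0,0,0.5],
    [0,0,0.5],
    [0,0,0],
    [0,0,0],
    [0,0,0],
    [0,0,0],
    [0,0,0],
    [0,0,0],
    [0,0,0],
    [0,0,0],
    [0,0,0],
    [0,0,0],
    [0,0,0],
    [0,0,0],
    [0,0,0]
  ]
}}

```text
t: 42.53
position: [0.5026, 0.2082, 0.2835]
orientation: [-3.141, -0.001, -0.068]
contact_force: [-0.0, -0.4, -0.3]
opening: 0.085
grasp_force: 0.0
```

```bash
python3 p.py -4 .4806 .325 .28 .4806 .325 .1265
```

```text
t 42.53 pos [0.503 0.208 0.284] rpy [-179.994   -0.036   -3.907] q [ 0.09   0.209 -0.692  1.771  0.142  1.211 -2.28 ] open 0.08502936628179167 gf 0.0
turn [-0.001 -0.006  0.015]
[0.481 0.325 0.28 ] shift [-1.203 -4.598  0.14 ]
[0.481 0.325 0.127] shift [ 0.   -0.    6.14]
```

Request:
{"name": "send_rows", "arguments": {
  "dp": [
    [-0.24,-0.9,0],
    [-0.24,-0.9,0],
    [-0.24,-0.9,0],
    [-0.24,-0.9,0],
    [-0.24,-0.9,0],
    [0,0,0],
    [0,0,0.5],
    [0,0,0.8],
    [0,0,0.8],
    [0,0,0.8],
    [0,0,0.8],
    [0,0,0.8],
    [0,0,0],
    [0,0,0]
  ],
  "delta_rot": [
    [0,0,0],
    [0,0,0],
    [0,0,0],
    [0,0,0],
    [0,0,0],
    [0,0,0],
    [0,0,0],
    [0,0,0],
    [0,0,0],
    [0,0,0],
    [0,0,0],
    [0,0,0],
    [0,0,0],
    [0,0,0]
  ]
}}

```text
t: 43.7
position: [0.4808, 0.3202, 0.1698]
orientation: [3.141, 0.001, -0.069]
contact_force: [0.4, -0.1, 0.8]
opening: 0.0854
grasp_force: 0.0
```

```bash
python3 p.py -4 .4806 .325 .1265
```

```text
t 43.7 pos [0.481 0.32  0.17 ] rpy [179.938   0.084  -3.963] q [-0.131  0.388 -0.708  1.83   0.29   1.032 -2.594] open 0.08539490729924053 gf 0.0
turn [0.01  0.014 0.006]
[0.481 0.325 0.127] shift [-0.02  -0.191  1.731]
```

Request:
{"name": "send_rows", "arguments": {
  "dp": [
    [-0.02,-0.18,0.3],
    [0,0,0.6],
    [0,0,0.5],
    [0,0,0.3],
    [0,0,0],
    [0,0,0]
  ],
  "delta_rot": [
    [0,0,-0.2],
    [0,0,0],
    [0,0,0],
    [0,0,0],
    [0,0,0],
    [0,0,0]
  ]
}}

```text
t: 44.2
position: [0.4809, 0.3257, 0.1278]
orientation: [3.142, 0.0, -0.048]
contact_force: [-0.6, 0.4, 0.4]
opening: 0.0852
grasp_force: 0.0
```

Request:
{"name": "send_rows", "arguments": {
  "dp": [
    [0,0,0],
    [0,0,0],
    [0,0,0],
    [0,0,0],
    [0,0,0],
    [0,0,0],
    [0,0,0],
    [0,0,0],
    [0,0,0],
    [0,0,0]
  ],
  "delta_rot": [
    [0,0,0],
    [0,0,0],
    [0,0,0],
    [0,0,0],
    [0,0,0],
    [0,0,0],
    [0,0,0],
    [0,0,0],
    [0,0,0],
    [0,0,0]
  ],
  "grip": -1,
  "squeeze": 40
}}

```text
t: 45.03
position: [0.4814, 0.3258, 0.1285]
orientation: [-3.141, -0.001, -0.048]
contact_force: [-1.1, -1.4, 7.7]
opening: 0.0405
grasp_force: 40.0
```

```bash
python3 p.py -2.8  .4806 .325 .2165 .5058 -.019 .2165 .5058 -.019 .1365
```

```text
t 45.03 pos [0.481 0.326 0.129] rpy [-179.977   -0.063   -2.76 ] q [-0.159  0.439 -0.69   1.861  0.338  0.959 -2.619] open 0.04050796467665151 gf 39.974130392074585
turn [-0.004 -0.011  0.007]
[0.481 0.325 0.216] shift [-0.03   0.033 -3.519]
[ 0.506 -0.019  0.216] shift [ 1.679 13.694  0.   ]
[ 0.506 -0.019  0.137] shift [ 0.  -0.   3.2]
```

Request:
{"name": "send_rows", "arguments": {
  "dp": [
    [0,0,-0.4],
    [0,0,-0.8],
    [0,0,-0.8],
    [0,0,-0.8],
    [0,0,-0.8],
    [0,0.5,0],
    [0,0.94,0],
    [0,0.94,0],
    [0,0.94,0],
    [0,0.94,0],
    [0.17,0.94,0],
    [0.17,0.94,0],
    [0.17,0.94,0],
    [0.17,0.94,0],
    [0.17,0.94,0],
    [0.17,0.94,0],
    [0.17,0.94,0],
    [0.17,0.94,0],
    [0.17,0.94,0],
    [0.15,0.94,0]
  ],
  "delta_rot": [
    [0,0,0],
    [0,0,0],
    [0,0,0],
    [0,0,0],
    [0,0,0],
    [0,0,0],
    [0,0,0],
    [0,0,0],
    [0,0,0],
    [0,0,0],
    [0,0,0],
    [0,0,0],
    [0,0,0],
    [0,0,0],
    [0,0,0],
    [0,0,0],
    [0,0,0],
    [0,0,0],
    [0,0,0],
    [0,0,0]
  ]
}}

```text
t: 46.7
position: [0.5061, -0.019, 0.2178]
orientation: [3.142, 0.0, -0.048]
contact_force: [-0.2, -0.7, -1.7]
opening: 0.0405
grasp_force: 41.2
```

Request:
{"name": "send_rows", "arguments": {
  "dp": [
    [0,0,0],
    [0,0,0],
    [0,0,0.6],
    [0,0,0.8],
    [0,0,0.7],
    [0,0,0.5],
    [0,0,0],
    [0,0,0],
    [0,0,0]
  ],
  "delta_rot": [
    [0,0,0],
    [0,0,0],
    [0,0,0],
    [0,0,0],
    [0,0,0],
    [0,0,0],
    [0,0,0],
    [0,0,0],
    [0,0,0]
  ]
}}

```text
t: 47.45
position: [0.5068, -0.0169, 0.1536]
orientation: [-3.141, -0.001, -0.047]
contact_force: [0.0, 0.1, -2.3]
opening: 0.0403
grasp_force: 41.3
```

```bash
python3 p.py -2.8 .5058 -.019 .138
```

```text
t 47.45 pos [ 0.507 -0.017  0.154] rpy [-179.986   -0.047   -2.705] q [ 0.397  0.258 -0.563  2.004  0.171  0.924 -1.872] open 0.04033093342708653 gf 41.262041330337524
turn [-0.002 -0.008  0.016]
[ 0.506 -0.019  0.138] shift [-0.038  0.086  0.624]
```

Request:
{"name": "send_rows", "arguments": {
  "dp": [
    [-0.03,0.08,0.25],
    [0,0,0.2],
    [0,0,0.1],
    [0,0,0.04],
    [0,0,0],
    [0,0,0]
  ],
  "delta_rot": [
    [0,0,0],
    [0,0,0],
    [0,0,0],
    [0,0,0],
    [0,0,0],
    [0,0,0]
  ]
}}

```text
t: 47.95
position: [0.5062, -0.0196, 0.1386]
orientation: [3.141, -0.001, -0.048]
contact_force: [-2.0, -0.7, 8.0]
opening: 0.0403
grasp_force: 42.3
```

Request:
{"name": "send_rows", "arguments": {
  "dp": [
    [0,0,0],
    [0,0,0],
    [0,0,0],
    [0,0,0],
    [0,0,0],
    [0,0,0],
    [0,0,0],
    [0,0,0]
  ],
  "delta_rot": [
    [0,0,0],
    [0,0,0],
    [0,0,0],
    [0,0,0],
    [0,0,0],
    [0,0,0],
    [0,0,0],
    [0,0,0]
  ],
  "grip": 1
}}

```text
t: 48.62
position: [0.5057, -0.0194, 0.138]
orientation: [-3.141, 0.0, -0.048]
contact_force: [-0.3, -0.6, 0.7]
opening: 0.0856
grasp_force: 0.0
```

```bash
python3 p.py 5.5 .5058 -.019 .28 .5635 .313 .28 .5635 .313 .137
```

```text
t 48.62 pos [ 0.506 -0.019  0.138] rpy [-179.995    0.003   -2.747] q [ 0.394  0.277 -0.557  2.02   0.187  0.893 -1.882] open 0.08556592910909509 gf 0.0
turn [-0.001  0.    -1.375]
[ 0.506 -0.019  0.28 ] shift [ 0.007 -0.017 -5.682]
[0.564 0.313 0.28 ] shift [  3.57  -12.998  -0.   ]
[0.564 0.313 0.137] shift [ 0.   -0.    5.72]
```

Request:
{"name": "send_rows", "arguments": {
  "dp": [
    [0,0,-0.5],
    [0,0,-0.85],
    [0,0,-0.85],
    [0,0,-0.9],
    [0,0,-0.9],
    [0,0,-0.9],
    [0,0,-0.8],
    [0.18,-0.64,0],
    [0.28,-1,0],
    [0.28,-1,0],
    [0.28,-1,0],
    [0.28,-1,0],
    [0.28,-1,0],
    [0.28,-1,0],
    [0.28,-1,0],
    [0.28,-1,0],
    [0.28,-1,0],
    [0.28,-1,0],
    [0.28,-1,0],
    [0.28,-1,0]
  ],
  "delta_rot": [
    [0,0,0],
    [0,0,0],
    [0,0,0],
    [0,0,-0.45],
    [0,0,-0.45],
    [0,0,-0.48],
    [0,0,0],
    [0,0,0],
    [0,0,0],
    [0,0,0],
    [0,0,0],
    [0,0,0],
    [0,0,0],
    [0,0,0],
    [0,0,0],
    [0,0,0],
    [0,0,0],
    [0,0,0],
    [0,0,0],
    [0,0,0]
  ]
}}

```text
t: 50.28
position: [0.5634, 0.3048, 0.2803]
orientation: [3.142, 0.0, 0.096]
contact_force: [0.8, -1.0, 0.3]
opening: 0.0853
grasp_force: 0.0
```

Request:
{"name": "send_rows", "arguments": {
  "dp": [
    [0,-0.37,0],
    [0,0,0],
    [0,0,0]
  ],
  "delta_rot": [
    [0,0,0],
    [0,0,0],
    [0,0,0]
  ]
}}

```text
t: 50.53
position: [0.5621, 0.3128, 0.2802]
orientation: [3.141, 0.001, 0.097]
contact_force: [-0.3, -0.7, -0.9]
opening: 0.0854
grasp_force: 0.0
```

```bash
python3 p.py 5.5 .5635 .313 .28 .5635 .313 .137
python3 - <<'E'
from h import *
f=grab('wrist','w5');t=grab('top','top5')
b=cv2.resize(t['frame'][170:270,195:325][:,:,::-1],(400,308),interpolation=2)
im=np.zeros((308,800,3),np.uint8); im[:300,:400]=cv2.resize(f['frame'][:,:,::-1],(400,300)); im[:,400:]=b; cv2.imwrite('pics/v5.png',im)
print(proj(f,(.5635,.313,.169))/1.28, [ (proj(t,p)-[195,170])*3.077+[400,0] for p in [(.5743,-.0994,.191),(.5047,-.0205,.17)]])
E
```

```text
t 50.53 pos [0.562 0.313 0.28 ] rpy [179.991   0.035   5.585] q [-0.074  0.405 -0.721  1.556  0.274  1.285 -2.306] open 0.0854281087736346 gf 0.0
turn [0.001 0.006 0.014]
[0.564 0.313 0.28 ] shift [ 0.057 -0.001  0.006]
[0.564 0.313 0.137] shift [ 0.   -0.    5.72]
[197.97278133 144.40633807] [array([720.77316605, 107.38528785]), array([602.27238949, 211.73506691])]
```

View pics/v5.png

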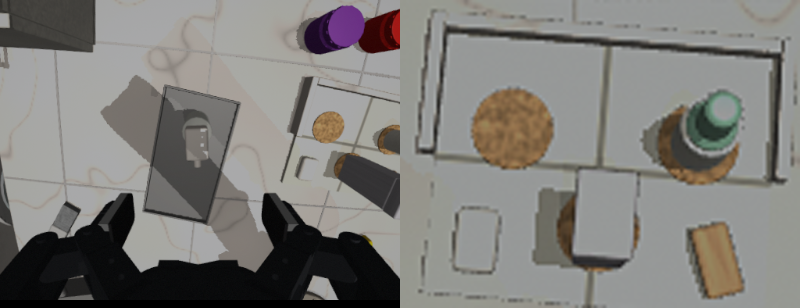

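The spray head is at (197,143) against a predicted (198,144). The roller (723,105) and tin (605,213) are back at their starting pixels. Grip the spray bottle.

Request:
{"name": "send_rows", "arguments": {
  "dp": [
    [0.05,0,0.5],
    [0,0,0.8],
    [0,0,0.8],
    [0,0,0.8],
    [0,0,0.8],
    [0,0,0.8],
    [0,0,0.7],
    [0,0,0.4],
    [0,0,0.15],
    [0,0,0],
    [0,0,0]
  ],
  "delta_rot": [
    [0,0,0],
    [0,0,0],
    [0,0,0],
    [0,0,0],
    [0,0,0],
    [0,0,0],
    [0,0,0],
    [0,0,0],
    [0,0,0],
    [0,0,0],
    [0,0,0]
  ]
}}

```text
t: 51.55
position: [0.564, 0.3129, 0.1375]
orientation: [-3.141, -0.001, 0.096]
contact_force: [-0.2, -0.1, 0.6]
opening: 0.0853
grasp_force: 0.0
```

Request:
{"name": "send_rows", "arguments": {
  "dp": [
    [0,0,0],
    [0,0,0],
    [0,0,0],
    [0,0,0],
    [0,0,0],
    [0,0,0],
    [0,0,0],
    [0,0,0],
    [0,0,0],
    [0,0,0]
  ],
  "delta_rot": [
    [0,0,0],
    [0,0,0],
    [0,0,0],
    [0,0,0],
    [0,0,0],
    [0,0,0],
    [0,0,0],
    [0,0,0],
    [0,0,0],
    [0,0,0]
  ],
  "grip": -1,
  "squeeze": 40
}}

```text
t: 52.38
position: [0.5639, 0.3133, 0.1373]
orientation: [-3.141, -0.001, 0.097]
contact_force: [-0.7, 0.3, 5.7]
opening: 0.0287
grasp_force: 39.5
```

```bash
python3 p.py 5.5  .5635 .313 .225 .581 .0475 .225 .581 .0475 .146
```

```text
t 52.38 pos [0.564 0.313 0.137] rpy [-179.971   -0.053    5.54 ] q [-0.109  0.527 -0.677  1.707  0.374  1.039 -2.386] open 0.028684451542474915 gf 39.546276926994324
turn [-0.005 -0.009  0.007]
[0.564 0.313 0.225] shift [-0.018  0.012 -3.506]
[0.581 0.048 0.225] shift [-0.321 10.638  0.   ]
[0.581 0.048 0.146] shift [ 0.   -0.    3.16]
```

Request:
{"name": "send_rows", "arguments": {
  "dp": [
    [0,0,-0.4],
    [0,0,-0.8],
    [0,0,-0.8],
    [0,0,-0.8],
    [0,0,-0.7],
    [0,0.5,0],
    [-0.03,0.8,0],
    [-0.03,0.8,0],
    [-0.03,0.8,0],
    [-0.03,0.8,0],
    [-0.03,0.8,0],
    [-0.03,0.8,0],
    [-0.03,0.8,0],
    [-0.03,0.8,0],
    [-0.03,0.8,0],
    [-0.03,0.8,0],
    [-0.03,0.8,0],
    [0,0.8,0],
    [0,0.5,0],
    [0,0,0]
  ],
  "delta_rot": [
    [0,0,0],
    [0,0,0],
    [0,0,0],
    [0,0,0],
    [0,0,0],
    [0,0,0],
    [0,0,0],
    [0,0,0],
    [0,0,0],
    [0,0,0],
    [0,0,0],
    [0,0,0],
    [0,0,0],
    [0,0,0],
    [0,0,0],
    [0,0,0],
    [0,0,0],
    [0,0,0],
    [0,0,0],
    [0,0,0]
  ]
}}

```text
t: 54.05
position: [0.581, 0.0446, 0.2238]
orientation: [3.14, 0.001, 0.093]
contact_force: [0.3, -0.3, -1.8]
opening: 0.0284
grasp_force: 39.8
```

Request:
{"name": "send_rows", "arguments": {
  "dp": [
    [0,0,0],
    [0,0,0.6],
    [0,0,0.8],
    [0,0,0.7],
    [0,0,0.5],
    [0,0,0],
    [0,0,0],
    [0,0,0]
  ],
  "delta_rot": [
    [0,0,0],
    [0,0,0],
    [0,0,0],
    [0,0,0],
    [0,0,0],
    [0,0,0],
    [0,0,0],
    [0,0,0]
  ]
}}

```text
t: 54.72
position: [0.5815, 0.049, 0.1602]
orientation: [-3.141, -0.001, 0.097]
contact_force: [0.4, 0.2, -1.2]
opening: 0.0288
grasp_force: 39.8
```

```bash
python3 p.py 5.5 .581 .048 .146
```

```text
t 54.72 pos [0.581 0.049 0.16 ] rpy [-179.982   -0.06     5.563] q [ 0.318  0.392 -0.641  1.831  0.274  1.007 -1.908] open 0.028765541179287545 gf 39.76598175089748
turn [-0.003 -0.01   0.011]
[0.581 0.048 0.146] shift [-0.023  0.038  0.567]
```

Request:
{"name": "send_rows", "arguments": {
  "dp": [
    [-0.02,0.03,0.25],
    [0,0,0.18],
    [0,0,0.1],
    [0,0,0.04],
    [0,0,0],
    [0,0,0]
  ],
  "delta_rot": [
    [0,0,0],
    [0,0,0],
    [0,0,0],
    [0,0,0],
    [0,0,0],
    [0,0,0]
  ]
}}

```text
t: 55.22
position: [0.5822, 0.0481, 0.1472]
orientation: [3.141, -0.004, 0.097]
contact_force: [-3.5, 0.9, 24.5]
opening: 0.0286
grasp_force: 42.4
```

Request:
{"name": "send_rows", "arguments": {
  "dp": [
    [0,0,0],
    [0,0,0],
    [0,0,0],
    [0,0,0],
    [0,0,0],
    [0,0,0],
    [0,0,0],
    [0,0,0]
  ],
  "delta_rot": [
    [0,0,0],
    [0,0,0],
    [0,0,0],
    [0,0,0],
    [0,0,0],
    [0,0,0],
    [0,0,0],
    [0,0,0]
  ],
  "grip": 1
}}

```text
t: 55.88
position: [0.5806, 0.0476, 0.1449]
orientation: [-3.142, 0.0, 0.097]
contact_force: [-0.5, 0.3, -0.8]
opening: 0.0853
grasp_force: 0.0
```

Request:
{"name": "send_rows", "arguments": {
  "dp": [
    [0,0,-0.4],
    [0,0,-0.8],
    [0,0,-0.8],
    [0,0,-0.8],
    [0,0,-0.8],
    [0,0,-0.8],
    [0,0,-0.8],
    [-0.2,-0.8,0],
    [-0.2,-0.8,0],
    [-0.2,-0.8,0],
    [-0.2,-0.8,0],
    [-0.2,-0.8,0],
    [-0.2,-0.8,0],
    [-0.2,-0.8,0],
    [-0.2,-0.8,0],
    [-0.2,-0.8,0],
    [-0.2,-0.8,0],
    [-0.2,-0.6,0],
    [0,0,0],
    [0,0,0]
  ],
  "delta_rot": [
    [0,0,0],
    [0,0,0],
    [0,0,0],
    [0,0,0],
    [0,0,0],
    [0,0,0],
    [0,0,0],
    [0,0,0],
    [0,0,0],
    [0,0,0],
    [0,0,0],
    [0,0,0],
    [0,0,0],
    [0,0,0],
    [0,0,0],
    [0,0,0],
    [0,0,0],
    [0,0,0],
    [0,0,0],
    [0,0,0]
  ]
}}

```text
t: 57.55
position: [0.5047, 0.257, 0.2757]
orientation: [-3.141, -0.0, 0.098]
contact_force: [0.6, -0.8, 0.6]
opening: 0.0857
grasp_force: 0.0
```

Run:
```python
from h import *
t=grab('top','top6');a=cv2.imread('pics/top0.png')
b=t['frame'][:,:,::-1]
cv2.imwrite('pics/v6.png',np.hstack([cv2.resize(x[165:275,190:420],(400,191),interpolation=2) for x in (a,b)]))
```

```text
(no output)
```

View pics/v6.png

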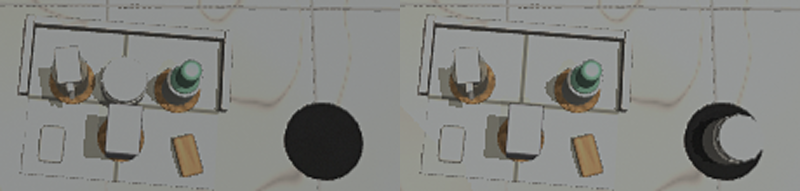

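The before and after crops match for the spray bottle (467,65), tin (522,130) and roller (587,72). The jar's lid at (741,138) fits the mat-centred prediction of (740,136.5). Handing in.

```bash
python3 -c "
from plant import robot
print(robot.close_job())"
```

```text
the job is handed in; nothing more can be done
None
```

The job is handed in with no verdict shown: in the final top view, the jar stands on the middle of the mat, and the spray bottle, lint roller and tin are back on their own coasters. All four are upright and released.

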